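# Put the glued birch models away in the drop-front cubby

### The arm

A 6-joint arm with a two-finger parallel gripper is mounted at the origin on the work surface. World frame = base frame: x ahead of the robot, y to its left, z up, the work surface at z = 0. Lengths are in m, angles in rad, forces in N, time in s.
With the tool pointing down it reaches from about 0.25 to 0.8 m from the base axis. Payload 8.5 kg.
Tool frame: the origin (TCP) lies at the very end of the fingers, on their centre line; the grasp point (between the pads) lies behind it (robot.grip_depth is the z of the grasp point in the tool frame, in m); z points along the fingers, y is the line along which they close (so a half turn about z gives the same grasp; the last joint's range is limited). The gripper opens to 85 mm and grips with 20 to 120 N. Pads are 22 mm wide; open, the fingers measure 114 mm over their backs; the gripper's body (76 mm by 85 mm) begins 54 mm behind the grasp point. The pads swing forward as they close: fully open they stand 13 mm farther back than shut.
Start: joints at [1.322, 0.238, -0.013, 1.319, 0, 1.571], TCP at [0.129, 0.509, 0.231] pointing down, gripper open.
Joint ranges: [-2.66, 2.66], [-1.03, 1.9], [-1.14, 1.46], [-1.82, 2.27], [-1.45, 1.34], [-3.14, 3.14]. Speed limits (rad/s): [2.22, 2.22, 2.79, 3.14, 3.14, 3.14].

### API

Orientations are given as a unit quaternion [w, x, y, z].
In Python, from cell import robot, imaging, ticket gives the robot as it stands.
- The arm moves only by the tool play_rows, never from a script. Its argument "plan" is one flat list of numbers, 5 for each row, row after row: the opening, from -1 (shut) to 1 (fully open), then the shift along the world's x, y, z in units of 40 mm (1.0 is 40 mm), then the turn about the world's z in units of 6 degrees (1.0 is 6 degrees). A call has exactly 5 rows; each row shifts and turns the commanded pose from where the row before left it; what a row does not reach is not made up. A row lasts 1/8 s, in which the tool goes at most 62.5 mm and 10.7 degrees, less where a joint would pass 70% of its speed; a pose out of reach is approached as far as the arm can. A call is refused whole if a number of a shift passes 1 or a number of a turn 1, either way. A call with a gripper value outside its range is refused whole. The fingers move at their own pace and stop on an object; "force" is the grip in N (left out, the last holds). Time passes only in rows, so rows that do not move let the fingers close, or fill a call up. It gives the time, the measured TCP pose, the force, the opening and the grip force at its end, in the units of the state.
- robot.read_state(): the state, without advancing time (a new reading comes with each control period).
- imaging.get_image(name): name is "side" or "top"; returns (picture, depth): 384x512x3 uint8, blue, green, red; 384x512 float32, m along the optical axis (not along the pixel's ray), 0 where there is no reading.
- imaging.camera_params(name): a dict with "vertical_fov" (degrees; the focal length in pixels is half the picture's height over the tangent of half this angle, whatever the lens; pixels are square), "cx", "cy" (the principal point, pixels), "rvec" (rotation vector, rad) and "tvec" (3), from world to camera coordinates, as OpenCV has them. Camera axes: x right, y down, z forward; pixel columns grow to the right and rows downward; lengths in m; the calibration is good to about 2 mm. A picture is of the moment at which its call begins. camera_params takes no time and is no camera call.
- ticket.hand_in(): hands the job in; it is judged then, once.
The state is a dict: "time": time; "joints": joint angles; "qd": joint speeds; "tau": joint torques, N m; "position": TCP position; "ee_rot": TCP orientation; "wrist_force": force on the tool from outside, world axes, zero at the start; "moment": the same for the moment, N m; "finger_gap": finger opening in m; "finger_force": force on a finger pad.
Only numpy, scipy, OpenCV 4.12 (cv2) and the standard library are available. Lean on these libraries where they do the work, as an engineer would, in place of code of your own. Each camera call takes 0.05 s, during which the arm holds its last target. There are 200 camera calls.

### The job

Put all the pupils' glued birch models away: pull the cubby's frosted drop door all the way down, slide the little vise's jaw well open and lift out the bridge held in it, and set it and every other birch model on the desk onto the cubby's floor. With everything inside, push the door back up until it is fully shut, then press the steel spring plunger on the cubby's side block fully in, after the door is shut, and let it spring back. Leave the mug, the hand bell, the staple remover and the ruler piece where they are.

Things in the scene. Friction and masses are not known exactly. Their poses are not given: they have to be found in the camera images.
- cubby: Fixed wedge-shaped pine cubby, front = its -x side; origin at the centre of its underside on the desk, z up. Side cheeks 12 mm thick, top edge sloping from 22 mm (front, x = -97 mm) to 178 mm (back, x = +97); back wall 12 mm thick, 175 mm high. No roof: with the door down it is open above. A wooden block outside its +y cheek, 46 mm wide, 125 mm high, carries the plunger.
- cubby_floor (a point): Centre of the cubby's inner floor, 12 mm above the desk, straight above the cubby's origin. The floor is 170 mm (cubby x) by 220 mm (cubby y). The front lip, 12 mm thick, tops out 30 mm above the desk.
- door (a joint): Angle of the drop door in rad: 0 = shut, lying back on the sloped cheeks (50 degrees back from upright), 0.87 = upright, 2.44 = fully down, level in front of the cubby (stop). Starts shut or slightly ajar. Hinge axis along the cubby's y. Stiff hinge (0.6 N m friction, door 350 g): it stays where it is left.
- door_hinge (a point): Middle of the door's hinge axis, at the cubby's lower front edge: 91 mm in front (-x) of the cubby's origin, 34 mm above the desk. The frosted acrylic panel is 240 mm wide, 6 mm thick and reaches 236 mm from this axis.
- door_handle (a point): Middle of the door's handle: a wooden dowel 12 mm in diameter, parallel to the hinge, 276 mm from the hinge axis in the plane of the panel, held 40 mm beyond the panel's free edge by two 10 mm arms, 60 mm either side of this point (110 mm clear between them). Can be pinched from above at any door angle; with the door fully down it is 34 mm above the desk.
- plunger (a joint): Stroke of the spring plunger in m: 0 = out, 0.010 = fully in; about 5 N when fully in; springs back when released.
- plunger_top (a point): Centre of the top face of the steel plunger, 26 mm in diameter, that is pressed straight down, on the block at the cubby's +y side.
- vise: Fixed small steel vise, z up. Origin on the desk under the middle of the clamped part. Bed 36 mm wide (y), 30 mm high, from x = -105 to +45 mm. The fixed jaw (36 mm wide, top 66 mm above the desk) has its face at x = +16 mm. The sliding jaw is on the -x side and opens towards -x.
- jaw (a joint): Travel of the vise's sliding jaw in m: 0 = closed on the part, 0.040 = fully open (towards the vise's -x). Starts closed; slides against about 3 N of friction and stays where left. Its lip, 77.5 mm above the desk, reaches 7 mm over the part's top, so the part lifts out only when the jaw has been slid at least 10 mm.
- jaw_tab (a point): Grip point on the upright aluminium tab of the sliding jaw: tab 12 mm (vise x) x 32 mm (vise y), from 77.5 to 114.5 mm above the desk; this point lies 100 mm above the desk in the tab's middle.
- bridge: Pale birch, no paint, 45 g, overall 50 (its x) x 30 (its y) x 40 mm (its z, up); origin at the centre of that overall box (20 mm above whatever it stands on). A bridge with a 16 mm wide, 16 mm high opening through its lower middle (through y). Starts in the vise on the bed, 30 mm above the desk, its long x axis along the vise's y; its ends stick out 7 mm beyond the jaws: grip those ends.
- steps: Pale birch, no paint, 45 g, overall 50 (its x) x 30 (its y) x 40 mm (its z, up); origin at the centre of that overall box (20 mm above whatever it stands on). A two-step block: tall half at -x, 22 mm high half at +x. Stands on the desk, or is absent.
- lorry: Pale birch, no paint, 45 g, overall 50 (its x) x 30 (its y) x 40 mm (its z, up); origin at the centre of that overall box (20 mm above whatever it stands on). A toy lorry: bed 26 mm high, cab at the -x end, flat round wheels drawn on its sides. Stands on the desk, or is absent.
- castle: Pale birch, no paint, 45 g, overall 50 (its x) x 30 (its y) x 40 mm (its z, up); origin at the centre of that overall box (20 mm above whatever it stands on). A castle wall: 30 mm high with a 14 mm long, 10 mm high battlement at either end. Stands on the desk, or is absent.
- mug: Blue ceramic mug, 80 mm across, 95 mm high, origin at its underside. Bystander.
- bell: Brass hand bell standing mouth down, 72 mm across, 112 mm high, origin at its underside. Bystander.
- staple_remover: Black spring-jaw staple remover, 55 x 16 x 28 mm, origin at its underside. Bystander.
- ruler: Piece of birch ruler lying flat, 130 x 28 x 4 mm, origin at its underside. Bystander, not a model.
Mind the look-alikes: they are no part of the job. What is shaped like the bridge but blue is not meant.

How it is judged:
On the way, in this order (a step that is already met when the one before it is completed fails the run):
1. the door is fully down and the vise jaw is open (value of joint door above 2.3 rad and value of joint jaw above 0.01 m), for 0.2 s.
2. with the door down, the bridge and all models rest in the cubby, let go (value of joint door above 2.3 rad and x of bridge in the frame of cubby between -0.085 and 0.085 m and y of bridge in the frame of cubby between -0.11 and 0.11 m and z of each of bridge, steps, lorry, castle in the frame of cubby below 0.075 m and x of steps in the frame of cubby between -0.085 and 0.085 m and y of steps in the frame of cubby between -0.11 and 0.11 m and x of lorry in the frame of cubby between -0.085 and 0.085 m and y of lorry in the frame of cubby between -0.11 and 0.11 m and x of castle in the frame of cubby between -0.085 and 0.085 m and y of castle in the frame of cubby between -0.11 and 0.11 m and linear speed of each of bridge, steps, lorry, castle below 0.03 m/s and contact force between the fingers and bridge below 0.1 N and contact force between the fingers and steps below 0.1 N and contact force between the fingers and lorry below 0.1 N and contact force between the fingers and castle below 0.1 N), for 0.2 s.
3. the door is fully shut with all models inside (value of joint door below 0.08 rad and x of bridge in the frame of cubby between -0.085 and 0.085 m and y of bridge in the frame of cubby between -0.11 and 0.11 m and z of each of bridge, steps, lorry, castle in the frame of cubby below 0.075 m and x of steps in the frame of cubby between -0.085 and 0.085 m and y of steps in the frame of cubby between -0.11 and 0.11 m and x of lorry in the frame of cubby between -0.085 and 0.085 m and y of lorry in the frame of cubby between -0.11 and 0.11 m and x of castle in the frame of cubby between -0.085 and 0.085 m and y of castle in the frame of cubby between -0.11 and 0.11 m), for 0.2 s.
4. the plunger is pressed fully in with the door shut (value of joint plunger above 0.0085 m and value of joint door below 0.08 rad), for 0.05 s.
At the end, for the whole second after the job is handed in: The door is shut (within 0.08 rad), the plunger is back out (within 2 mm), and the bridge and every model present lie at rest inside the cubby's inner walls, their centres less than 75 mm above the desk (all of step 3 and value of joint plunger below 0.002 m and linear speed of each of bridge, steps, lorry, castle below 0.03 m/s); the robot touches nothing.
It fails at once if the mug is moved more than 3 cm (distance of mug from where it was at the start of the episode above 0.03 m).
It fails at once if the bell is moved more than 3 cm (distance of bell from where it was at the start of the episode above 0.03 m).
It fails at once if the staple remover is moved more than 3 cm (distance of staple_remover from where it was at the start of the episode above 0.03 m).
It fails at once if the ruler is moved more than 3 cm (distance of ruler from where it was at the start of the episode above 0.03 m).
Of steps, lorry, castle only 1 to 3 are there at a start; the rules pass over those that are not, and their reading is None.
At some moment in a run one of steps, lorry, castle may be knocked a few centimetres aside while the robot is not near it.
Once in a run the grip may slacken for a moment while it holds something.
It also fails if it takes over 210 s, if anything falls off the work surface, if the arm or the gripper's body presses on something with over 40 N, if the wrist force passes 120 N, or if a joint passes its speed limit or range.

## Working session

There is one attempt and no reset: what is moved stays moved. The work goes in short steps, Python scripts to look and compute and a tool call to move; the robot and the scene stay as the last step left them, time stands still between calls to the robot, and variables do not carry over. Pictures are saved under pics/ and viewed, at most 14 in all, crops included, and the job is handed in when it is done.

Besides the shell and the picture viewer there is one more tool, called after "Request:" as a command line: name --argument value ..., lists and objects as JSON in quotes. play_rows: Moves the arm, as the interface text tells. Its arguments: {"type":"object","properties":{"plan":{"type":"array","items":{"type":"number"}},"force":{"type":"number"}},"required":["plan"]}

```bash
mkdir -p pics
cat > h.py <<'E'
import numpy as np, cv2
from cell import robot, imaging, ticket
def cam(n):
    p=imaging.camera_params(n); f=192/np.tan(np.radians(p["vertical_fov"])/2)
    R=cv2.Rodrigues(np.array(p["rvec"],float))[0]; return f,p["cx"],p["cy"],R,np.array(p["tvec"],float).ravel()
def world(n,D):
    f,cx,cy,R,t=cam(n); v,u=np.mgrid[:384,:512]
    P=np.stack([(u-cx)*D/f,(v-cy)*D/f,D],-1); W=(P-t)@R; W[D==0]=np.nan; return W
def proj(n,X):
    f,cx,cy,R,t=cam(n); c=np.atleast_2d(X)@R.T+t; return np.c_[f*c[:,0]/c[:,2]+cx,f*c[:,1]/c[:,2]+cy]
def ray(n,u,v,z):
    f,cx,cy,R,t=cam(n); d=R.T@np.array([(u-cx)/f,(v-cy)/f,1]); o=-R.T@t; return o+d*(z-o[2])/d[2]
E
python3 - <<'E'
from h import *
for n in("top","side"):
    I,D=imaging.get_image(n); np.savez(f"{n}0.npz",I=I,D=D); cv2.imwrite(f"pics/{n}0.png",cv2.resize(I,(800,600),interpolation=cv2.INTER_CUBIC))
    f,cx,cy,R,t=cam(n);print(n,f,cx,cy,-R.T@t, (D>0).mean()); print(R.round(2))
s=robot.read_state();print(s,robot.grip_depth)
E
```

```text
top 497.49487665816946 258.52797231887456 196.47017505412154 [ 0.45694327 -0.0249905   1.36127755] 0.9961039225260416
[[-0.02 -1.   -0.01]
 [-1.    0.03 -0.05]
 [ 0.05  0.01 -1.  ]]
side 350.190314387426 260.3698502549882 188.03371362603517 [ 0.42867678 -0.86764279  0.71828808] 0.9962005615234375
[[ 1.   -0.09  0.  ]
 [-0.05 -0.54 -0.84]
 [ 0.08  0.84 -0.54]]
{'time': 0.1, 'joints': array([ 1.32200455e+00,  2.38680597e-01, -1.41637912e-02,  1.31917247e+00,
       -1.33020381e-05,  1.57080780e+00]), 'qd': array([-1.65452766e-04, -1.45633040e-03,  2.82133954e-03, -1.30487902e-03,
        6.28653649e-04,  2.10033536e-05]), 'tau': array([ 1.87772726e-03, -5.39715922e+01,  3.47002065e+01,  1.33829613e-02,
        7.83263067e-05,  1.02373849e-05]), 'position': array([0.12918767, 0.50848555, 0.23076538]), 'ee_rot': array([-6.91160198e-05,  1.24080977e-01,  9.92271908e-01, -6.06377382e-04]), 'wrist_force': array([ 0.2077271 ,  0.16862866, -0.28228402]), 'moment': array([-0.02125982, -0.02948822, -0.00048321]), 'finger_force': 0.0, 'finger_gap': 0.08571610974478767} -0.0187
```

View pics/top0.png

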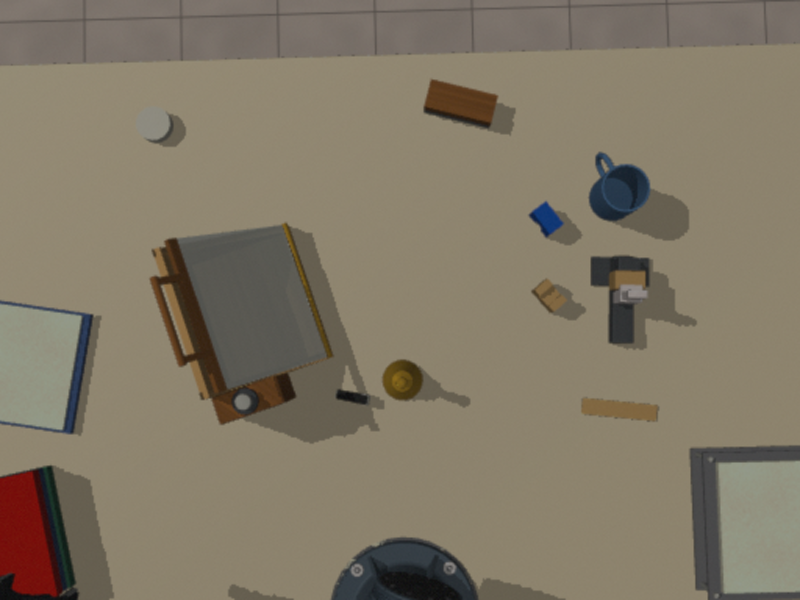

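View pics/side0.png

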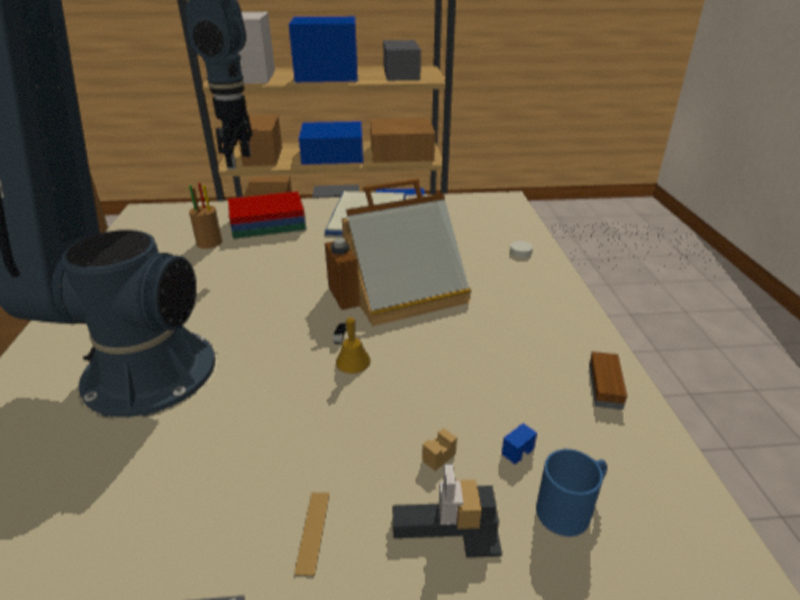

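The top view shows the cubby at about (250,310), with its front to the right (world -y) and the plunger at (245,402). The vise is at (625,290) with the bridge at (628,280). A birch model is at (548,295), and the blue look-alike is at (546,219). The other objects are the mug (618,190), bell (402,380), staple remover (352,396) and ruler (620,408). I'll enlarge to confirm.

Run:
```python
from h import *
a=np.load("top0.npz");b=np.load("side0.npz")
A=cv2.resize(a["I"][120:225,330:430],None,fx=5,fy=5,interpolation=cv2.INTER_CUBIC)
B=cv2.resize(b["I"][265:370,240:310],None,fx=5,fy=5,interpolation=cv2.INTER_CUBIC)
cv2.imwrite("pics/c1.png",cv2.resize(np.hstack([A,B]),(800,494)))
C=cv2.resize(a["I"][130:280,90:240],None,fx=4,fy=4,interpolation=cv2.INTER_CUBIC);cv2.imwrite("pics/c2.png",C)
W=world("top",a["D"]);V=world("side",b["D"])
np.set_printoptions(precision=4,suppress=True)
# model
for n,(u0,u1,v0,v1) in dict(model=(335,368,172,206),blue=(335,365,125,155),vise=(370,425,160,225)).items():
    Q=W[v0:v1,u0:u1].reshape(-1,3);Q=Q[Q[:,2]>.012]
    r=cv2.minAreaRect((Q[:,:2]*1000).astype(np.float32));print(n,len(Q),r,Q[:,2].max())
# z map model
print((W[175:204,338:366,2]*1000).round()[::2,::2].astype(int))
Q=W[160:225,370:425].reshape(-1,3)
for lo,hi in((.02,.035),(.055,.072),(.0725,.082),(.09,.13)):
    q=Q[(Q[:,2]>lo)&(Q[:,2]<hi)]
    if len(q)>4: print(lo,len(q),cv2.minAreaRect((q[:,:2]*1000).astype(np.float32)),q[:,2].mean())
```

```text
model 246 ((539.4539184570312, -265.19659423828125), (50.13698959350586, 31.253087997436523), 39.040626525878906) 0.0481035314067648
blue 251 ((672.0789184570312, -264.86962890625), (49.857200622558594, 32.2701530456543), 35.171810150146484) 0.04662425249912285
vise 1044 ((531.6851196289062, -381.053466796875), (88.50434875488281, 152.67552185058594), 76.18608093261719) 0.12009227911897474
[[                   3                   -1                   -1
                     0                   -1                    0
                     0                   -2                    2
                    -6                   -4                   -2
                    -2                   -3]
 [                   0                   -6                   -1
                     0                   -4                    0
                     1                    1                    1
                    -2                    2                    0
                     3                   -3]
 [                  -2                    4                   -3
                     0          
[... 3750 characters left out ...]
      2
                     5                   -1                   -1
                    -6                    3]]
0.02 403 ((529.3934936523438, -388.3868713378906), (42.33264923095703, 148.1514434814453), 87.95943450927734) 0.02930250526651589
0.055 311 ((559.9046020507812, -391.98297119140625), (50.65397262573242, 74.41329956054688), 88.83375549316406) 0.06710229195806884
0.0725 120 ((550.4746704101562, -391.31488037109375), (46.61769104003906, 57.7375373840332), 86.66156768798828) 0.076538241838162
0.09 78 ((532.5589599609375, -390.9119567871094), (33.89311218261719, 11.23343276977539), 86.96820068359375) 0.11235313140199554<stdin>:14: RuntimeWarning: invalid value encountered in cast
```

View pics/c1.png

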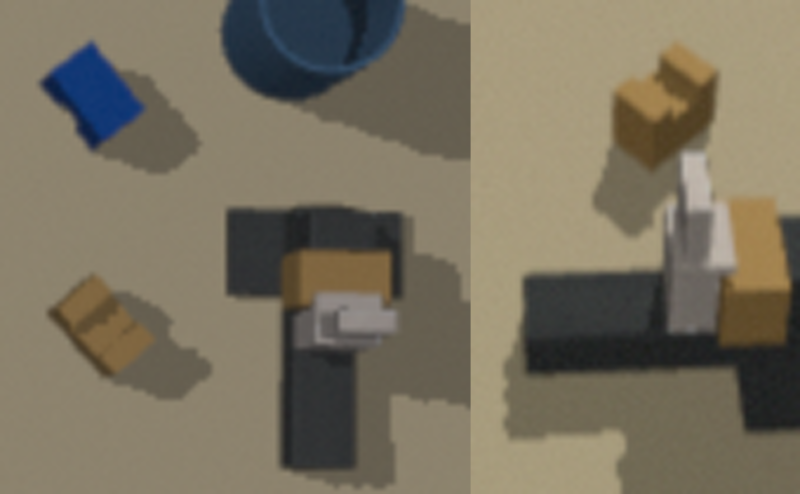

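View pics/c2.png

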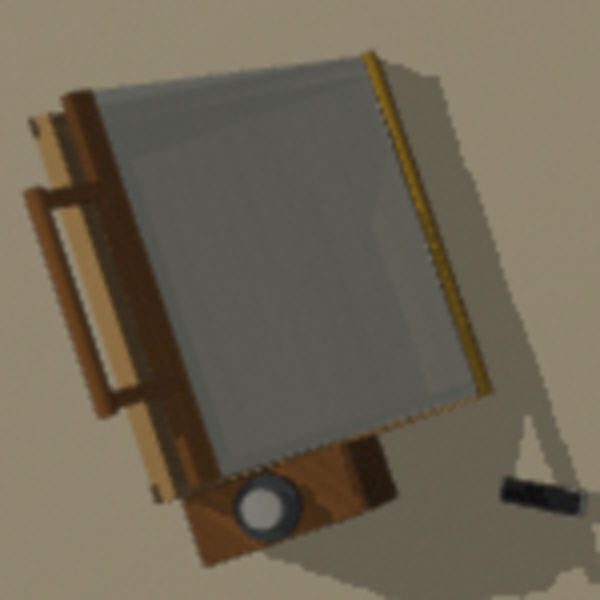

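The desk model has a battlement at each end, so it is the castle. It sits at (548,295) in the top view. The thing at (546,219) is bridge-shaped but blue, so I leave it alone. The birch bridge is in the vise. Next I measure the cubby.

Run:
```python
from h import *
np.set_printoptions(precision=4,suppress=True)
a=np.load("top0.npz");W=world("top",a["D"])
px=lambda u,v:(90+u/4,130+v/4)
h1=ray("top",*px(370,55),.037);h2=ray("top",*px(487,391),.037);print("hinge",h1,h2,np.linalg.norm(h1-h2))
for e in((35,192),(107,412),(70,300)): print("handle",ray("top",*px(*e),.217))
u,v=map(int,px(265,508));q=W[v-2:v+3,u-2:u+3].reshape(-1,3);print("plunger",np.nanmedian(q,0))
print("pl ray",ray("top",*px(265,508),np.nanmedian(q[:,2])))
Q=[];
for s in np.linspace(.1,.9,40):
    uu,vv=px(35+72*s,192+220*s);Q.append(W[int(round(vv)),int(round(uu))])
print("handle depth",np.nanmedian(np.array(Q),0))
ex=h1-h2;ex=np.array([-ex[1],ex[0],0]);ex/=np.linalg.norm(ex);m=(h1+h2)/2
ey=np.array([-ex[1],ex[0],0]);print("ex",ex,np.degrees(np.arctan2(ex[1],ex[0])))
o=m+.091*ex;print("cubby origin",o,"handle pred shut",m+ex*.276*np.cos(.698)+[0,0,.034-.037+.276*np.sin(.698)])
b=np.load("side0.npz")
```

```text
hinge [0.6715 0.184  0.037 ] [0.4446 0.1101 0.037 ] 0.2386227231848075
handle [0.5677 0.3509 0.217 ]
handle [0.4397 0.3105 0.217 ]
handle [0.5047 0.3312 0.217 ]
plunger [0.3784 0.235  0.1518]
pl ray [0.3783 0.2343 0.1518]
handle depth [0.5021 0.32   0.2488]
ex [-0.31    0.9507  0.    ] 108.06025845398595
cubby origin [0.5299 0.2336 0.037 ] handle pred shut [0.4925 0.3481 0.2114]
```

Request:
play_rows --plan '[0.2,0.8,-0.4,0.8,0.5,0.2,0.9,-0.45,0.7,0.6,0.2,0.9,-0.45,0.5,0.6,0.2,0.9,-0.45,0,0.6,0.2,0.9,-0.45,0,0.6]' --force 30

```text
time: 0.72
position: [0.3064, 0.4201, 0.3113]
ee_rot: [0.0, -0.029, 1.0, -0.0]
wrist_force: [0.1, 0.4, -0.3]
finger_gap: 0.0516
finger_force: 0.0
```

Request:
play_rows --plan '[0.2,0.9,-0.45,0,0.6,0.2,0.9,-0.45,0,0.6,0.2,0.9,-0.45,0,0.6,0.2,0.9,-0.45,0,0.6,0.2,0.9,-0.45,0,0.1]'

```text
time: 1.35
position: [0.4863, 0.33, 0.3109]
ee_rot: [-0.0, -0.158, 0.987, -0.0]
wrist_force: [0.6, 0.9, 0.2]
finger_gap: 0.0518
finger_force: 0.0
```

Request:
play_rows --plan '[0.2,0.4,-0.22,-0.5,0,0.2,0,0,-0.6,0,0.2,0,0,-0.6,0,0.2,0,0,-0.5,0,0.2,0,0,0,0]'

```text
time: 1.98
position: [0.5004, 0.3214, 0.2216]
ee_rot: [-0.002, -0.158, 0.987, -0.001]
wrist_force: [0.3, -0.0, 1.4]
finger_gap: 0.051
finger_force: 0.0
```

Request:
play_rows --plan '[-1,0,0,0,0,-1,0,0,0,0,-1,0,0,0,0,-1,0,0,0,0,-1,0,0,0,0]'

```text
time: 2.6
position: [0.5015, 0.3235, 0.2248]
ee_rot: [0.001, -0.158, 0.987, 0.002]
wrist_force: [-1.9, 5.5, 3.3]
finger_gap: 0.0109
finger_force: 29.3
```

Run:
```python
from h import *
np.set_printoptions(precision=2,suppress=True)
p=robot.read_state()["position"];H=np.array([.558,.147,.034]);ex=np.array([-.31,.951,0])
d=p+[0,0,.0187]-H;h=d@ex;r=np.hypot(h,d[2]);a0=np.arctan2(d[2],h);print(p,r,np.degrees(a0),robot.read_state()["finger_gap"])
A=np.linspace(a0,np.pi,21);P=H+.276*(np.cos(A)[:,None]*ex+np.sin(A)[:,None]*[0,0,1])-[0,0,.0187]
print((np.diff(P,axis=0)/.04).round(2).reshape(4,5,3))
```

```text
[0.5  0.32 0.22] 0.27972912129786376 48.492763596698744 0.010868914816468133
[[[ 0.19 -0.59  0.49]
  [ 0.21 -0.64  0.42]
  [ 0.22 -0.68  0.34]
  [ 0.23 -0.71  0.25]
  [ 0.24 -0.74  0.16]]

 [[ 0.24 -0.75  0.07]
  [ 0.25 -0.75 -0.02]
  [ 0.24 -0.75 -0.11]
  [ 0.24 -0.73 -0.2 ]
  [ 0.23 -0.7  -0.28]]

 [[ 0.22 -0.67 -0.37]
  [ 0.2  -0.62 -0.44]
  [ 0.19 -0.57 -0.52]
  [ 0.17 -0.51 -0.58]
  [ 0.14 -0.44 -0.64]]

 [[ 0.12 -0.37 -0.69]
  [ 0.1  -0.29 -0.73]
  [ 0.07 -0.21 -0.76]
  [ 0.04 -0.13 -0.78]
  [ 0.01 -0.04 -0.79]]]
```

Request:
play_rows --plan '[-1,0.19,-0.59,0.48,0,-1,0.21,-0.64,0.41,0,-1,0.22,-0.68,0.33,0,-1,0.23,-0.71,0.25,0,-1,0.24,-0.74,0.16,0]'

```text
time: 3.22
position: [0.545, 0.1876, 0.29]
ee_rot: [0.001, -0.158, 0.987, 0.001]
wrist_force: [1.2, 3.1, -7.2]
finger_gap: 0.011
finger_force: 29.1
```

Request:
play_rows --plan '[-1,0.24,-0.75,0.07,0,-1,0.25,-0.75,-0.02,0,-1,0.24,-0.75,-0.11,0,-1,0.24,-0.73,-0.2,0,-1,0.23,-0.7,-0.28,0]'

```text
time: 3.85
position: [0.5925, 0.0401, 0.267]
ee_rot: [-0.0, -0.158, 0.987, 0.001]
wrist_force: [-1.2, 5.5, -9.1]
finger_gap: 0.0108
finger_force: 29.4
```

Request:
play_rows --plan '[-1,0.22,-0.67,-0.37,0,-1,0.2,-0.62,-0.44,0,-1,0.19,-0.57,-0.52,0,-1,0.17,-0.51,-0.58,0,-1,0.14,-0.44,-0.64,0]'

```text
time: 4.47
position: [0.628, -0.0707, 0.1635]
ee_rot: [-0.002, -0.158, 0.987, 0.002]
wrist_force: [-4.3, 15.7, -7.7]
finger_gap: 0.0109
finger_force: 29.2
```

Request:
play_rows --plan '[-1,0.12,-0.37,-0.69,0,-1,0.1,-0.29,-0.73,0,-1,0.07,-0.21,-0.76,0,-1,0.04,-0.13,-0.78,0,-1,0.01,-0.04,-0.7,0]'

```text
time: 5.1
position: [0.641, -0.1076, 0.0184]
ee_rot: [-0.001, -0.159, 0.987, 0.006]
wrist_force: [-18.7, 37.5, 62.4]
finger_gap: 0.0107
finger_force: 41.2
```

Request:
play_rows --plan '[-1,0,0,0,0,-1,0,0,0,0,-1,0,0,0,0,-1,0,0,0,0,-1,0,0,0,0]'

```text
time: 5.72
position: [0.6414, -0.1074, 0.0174]
ee_rot: [-0.001, -0.16, 0.987, 0.005]
wrist_force: [-3.5, 26.4, -4.4]
finger_gap: 0.0108
finger_force: 36.4
```

Request:
play_rows --plan '[-0.3,0,0,0,0,-0.3,0,0,0,0,-0.3,0,0,0,0,-0.3,0,0,0,0,-0.3,0,0,0.5,0]'

```text
time: 6.35
position: [0.6421, -0.1137, 0.0373]
ee_rot: [-0.001, -0.157, 0.988, 0.0]
wrist_force: [0.3, -0.1, -0.6]
finger_gap: 0.0299
finger_force: 0.0
```

Request:
play_rows --plan '[-1,0,0,0.9,0,-1,0,0,0.9,0,-1,0,0,0.9,-0.7,-1,0,0,0.9,-0.7,-1,0,0,0.5,-0.7]'

```text
time: 6.98
position: [0.6438, -0.114, 0.2049]
ee_rot: [0.001, -0.047, 0.999, -0.0]
wrist_force: [-0.2, 0.4, -0.2]
finger_gap: -0.0002
finger_force: 0.0
```

Request:
play_rows --plan '[-1,-0.2,-0.9,0,-0.7,-1,-0.2,-0.9,0,-0.6,-1,-0.2,-0.9,0,0,-1,-0.2,-0.9,0,0,-1,-0.2,-0.9,0,0]'

```text
time: 7.6
position: [0.6028, -0.295, 0.2026]
ee_rot: [0.0, 0.02, 1.0, -0.0]
wrist_force: [0.5, -0.4, 0.5]
finger_gap: -0.0001
finger_force: 0.0
```

Request:
play_rows --plan '[-1,-0.2,-0.9,0,0,-1,-0.2,-0.9,0,0,-1,-0.2,-0.8,0,0,-1,0,0,0,0,-1,0,0,0,0]'

```text
time: 8.22
position: [0.5791, -0.3974, 0.2024]
ee_rot: [-0.0, 0.02, 1.0, 0.0]
wrist_force: [0.0, -0.3, 0.1]
finger_gap: -0.0002
finger_force: 0.0
```

Run:
```python
from h import *
np.set_printoptions(precision=4,suppress=True)
I,D=imaging.get_image("side");cv2.imwrite("pics/s1.png",cv2.resize(I[60:],(800,506)))
T,D=imaging.get_image("top");W=world("top",D);cv2.imwrite("pics/t1.png",cv2.resize(T[100:300,80:440],(800,444),interpolation=cv2.INTER_CUBIC))
print(robot.read_state()["position"])
```

```text
[ 0.5796 -0.3967  0.2026]
```

View pics/t1.png

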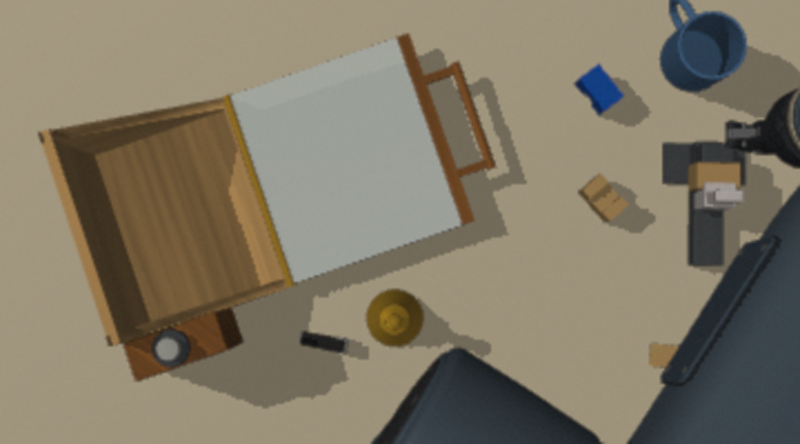

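View pics/s1.png

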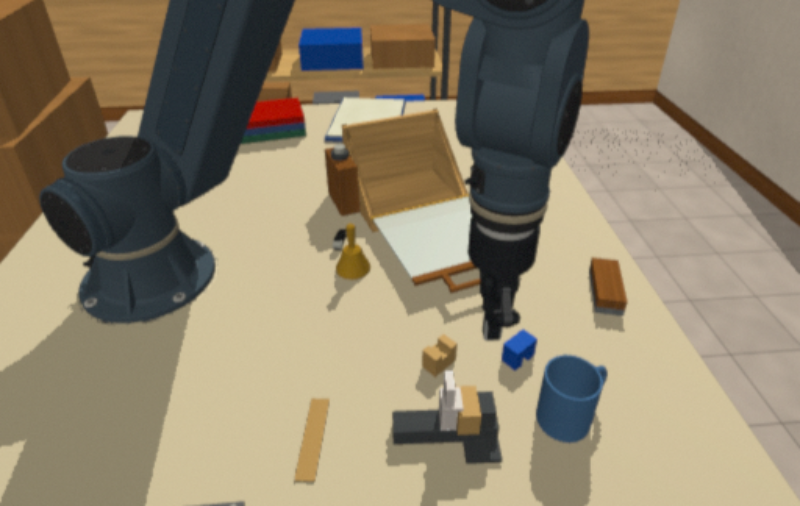

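The door is fully down and the cubby is empty. Next I lower the closed fingers beside the tab and push the jaw open.

Request:
play_rows --plan '[-1,0,0.12,-0.8,0,-1,0,0,-0.8,0,-1,0,0,-0.8,0,-1,0,0,-0.4,0,-1,0,0,0,0]'

```text
time: 8.95
position: [0.5791, -0.3919, 0.0898]
ee_rot: [-0.001, 0.019, 1.0, 0.0]
wrist_force: [-0.5, 1.0, -0.1]
finger_gap: -0.0001
finger_force: 0.0
```

Request:
play_rows --plan '[-1,-0.3,0,0,0,-1,-0.3,0,0,0,-1,-0.3,0,0,0,-1,-0.3,0,0,0,-1,-0.3,0,0,0]'

```text
time: 9.57
position: [0.5189, -0.3929, 0.0911]
ee_rot: [0.001, 0.02, 1.0, -0.0]
wrist_force: [3.9, 1.5, 2.4]
finger_gap: 0.0001
finger_force: 1.9
```

Request:
play_rows --plan '[-1,-0.15,0,0,0,-1,0,0,0,0,-1,0.4,0,0,0,-1,0.4,0,0.8,0,-1,0,0,0.9,0]'

```text
time: 10.2
position: [0.5468, -0.3924, 0.1579]
ee_rot: [-0.001, 0.019, 1.0, 0.0]
wrist_force: [0.1, -0.1, 0.1]
finger_gap: -0.0001
finger_force: 0.0
```

Request:
play_rows --plan '[0.7,-0.2,0.9,0.9,0,0.7,-0.2,0.9,0,0,0.7,0,0.9,0,0,0.7,0,0.8,0,0,0.7,0,0,0,0]'

```text
time: 10.82
position: [0.5302, -0.2508, 0.1945]
ee_rot: [-0.0, 0.018, 1.0, -0.0]
wrist_force: [0.5, 0.3, -0.3]
finger_gap: 0.0725
finger_force: 0.0
```

Run:
```python
from h import *
np.set_printoptions(precision=4,suppress=True)
T,D=imaging.get_image("top");W=world("top",D)
cv2.imwrite("pics/t2.png",cv2.resize(T[145:240,330:430],None,fx=6,fy=6,interpolation=cv2.INTER_CUBIC))
print(robot.read_state()["position"])
Q=W[150:225,370:425]; I=T[150:225,370:425].astype(int)
birch=(I[...,2]-I[...,0]>35)&(Q[...,2]>.055)&(Q[...,2]<.085)
q=Q[birch];print(len(q),cv2.minAreaRect((q[:,:2]*1000).astype(np.float32)),np.median(q[:,2]),np.percentile(q[:,:2],[3,97],axis=0))
q=Q[(Q[...,2]>.09)&(Q[...,2]<.125)];print(cv2.minAreaRect((q[:,:2]*1000).astype(np.float32)))
```

```text
[ 0.5302 -0.252   0.1945]
  return _methods._mean(a, axis=axis, dtype=dtype,
  ret = ret.dtype.type(ret / rcount)
Traceback (most recent call last):
IndexError: index -1 is out of bounds for axis 0 with size 0
```

View pics/t2.png

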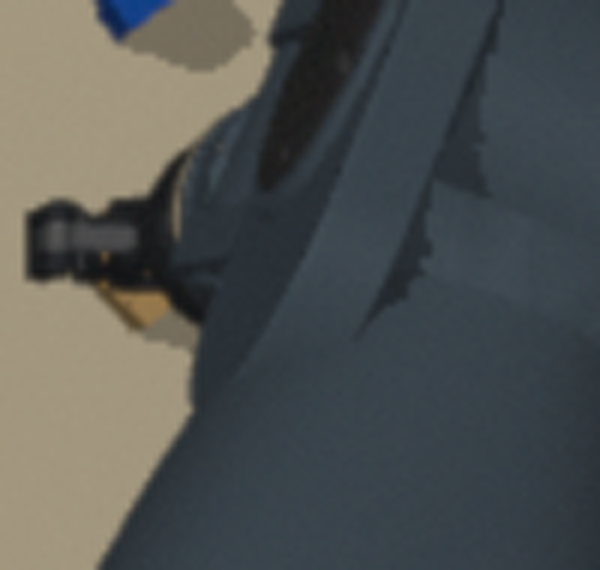

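The arm hides the vise from above, so I measure the bridge with the side camera and the first top picture.

Run:
```python
from h import *
np.set_printoptions(precision=4,suppress=True)
a=np.load("top0.npz");S,D=imaging.get_image("side")
cv2.imwrite("pics/s2.png",cv2.resize(S[280:365,235:325],None,fx=6,fy=6,interpolation=cv2.INTER_CUBIC))
for nm,I,W in(("top0",a["I"],world("top",a["D"])),("side",S,world("side",D))):
    I=I.astype(int);m=(I[...,2]-I[...,0]>45)&(W[...,2]>.05)&(W[...,2]<.085)&(abs(W[...,0]-.56)<.06)&(abs(W[...,1]+.39)<.05)
    q=W[m];print(nm,len(q))
    for lo,hi in((.05,.064),(.064,.085)):
        r=q[(q[:,2]>lo)&(q[:,2]<hi)]
        if len(r)>5:print(lo,len(r),cv2.minAreaRect((r[:,:2]*1000).astype(np.float32)),np.percentile(r,[3,50,97],axis=0))
W=world("side",D);m=(W[...,2]>.09)&(W[...,2]<.125)&(abs(W[...,0]-.52)<.06)&(abs(W[...,1]+.39)<.04)
print("tab",np.percentile(W[m],[3,50,97],axis=0))
# corner rays from top0 of the far bridge edge
k=4.706
for u,v in((286,252),(391,250),(283,306)): print(ray("top",330+u/k,120+v/k,.07))
```

```text
top0 174
0.064 172 ((561.3685913085938, -392.1981201171875), (28.509628295898438, 50.95629119873047), 1.371853232383728) [[ 0.5495 -0.416   0.0647]
 [ 0.5619 -0.3902  0.07  ]
 [ 0.5724 -0.3679  0.0741]]
side 379
0.05 68 ((547.8843994140625, -399.6777038574219), (23.85936737060547, 51.870628356933594), 31.36949920654297) [[ 0.5427 -0.4163  0.0513]
 [ 0.5518 -0.4144  0.0574]
 [ 0.5699 -0.3723  0.0636]]
0.064 311 ((559.0733032226562, -389.97265625), (52.673301696777344, 31.381254196166992), 87.37422943115234) [[ 0.5436 -0.4154  0.0652]
 [ 0.5583 -0.3938  0.0713]
 [ 0.5727 -0.3667  0.0736]]
tab [[ 0.4886 -0.4037  0.091 ]
 [ 0.4936 -0.3968  0.1146]
 [ 0.4997 -0.374   0.1174]]
[ 0.574  -0.3618  0.07  ]
[ 0.5736 -0.4197  0.07  ]
[ 0.5441 -0.359   0.07  ]
```

View pics/s2.png

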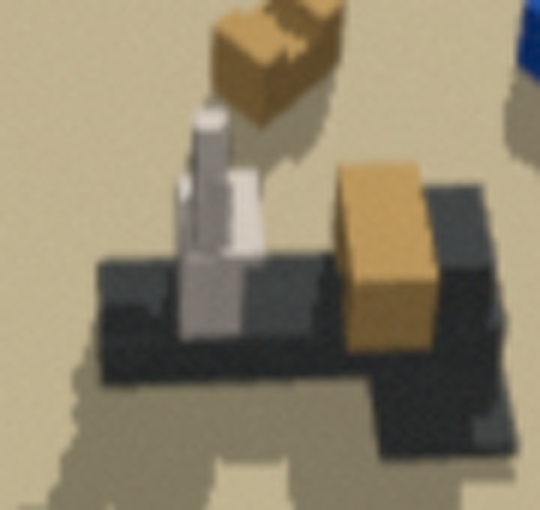

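The jaw is open about 38 mm and the bridge is standing free. I grip it by its ends.

Request:
play_rows --plan '[0.7,0.2,-0.9,0,0,0.7,0.2,-0.9,0,0,0.7,0.2,-0.9,0,0,0.7,0.12,-0.75,0,0,0.7,0,0,0,0]'

```text
time: 11.55
position: [0.5579, -0.3939, 0.1931]
ee_rot: [-0.0, 0.021, 1.0, -0.0]
wrist_force: [0.0, 0.7, 0.1]
finger_gap: 0.0725
finger_force: 0.0
```

Request:
play_rows --plan '[0.7,0,0,-0.9,0,0.7,0,0,-0.9,0,0.7,0,0,-0.6,0,0.7,0,0,0,0,0.7,0,0,0,0]'

```text
time: 12.18
position: [0.5586, -0.3911, 0.0996]
ee_rot: [0.0, 0.02, 1.0, -0.0]
wrist_force: [-1.3, 0.5, 0.9]
finger_gap: 0.0724
finger_force: 0.0
```

Request:
play_rows --plan '[0.7,0,0,-0.5,0,0.7,0,0,-0.5,0,0.7,0,0,-0.5,0,0.7,0,0,0,0,0.7,0,0,0,0]'

```text
time: 12.8
position: [0.5588, -0.3913, 0.0401]
ee_rot: [0.001, 0.02, 1.0, -0.001]
wrist_force: [0.0, -0.7, 0.6]
finger_gap: 0.0728
finger_force: 0.0
```

Request:
play_rows --plan '[-1,0,0,0,0,-1,0,0,0,0,-1,0,0,0,0,-1,0,0,0,0,-1,0,0,0,0]' --force 40

```text
time: 13.42
position: [0.5588, -0.3913, 0.0399]
ee_rot: [0.001, 0.02, 1.0, -0.001]
wrist_force: [-0.3, 0.3, 5.7]
finger_gap: 0.0495
finger_force: 42.2
```

Request:
play_rows --plan '[-1,0,0,0.4,0,-1,0,0,0.6,0,-1,0,0,0.8,0,-1,0,0,0.9,0,-1,0,0,0.9,0]'

```text
time: 14.05
position: [0.5579, -0.3907, 0.1848]
ee_rot: [0.0, 0.02, 1.0, -0.0]
wrist_force: [0.9, 0.2, -0.8]
finger_gap: 0.0494
finger_force: 41.5
```

Request:
play_rows --plan '[-1,-0.1,0.5,0,0,-1,-0.1,0.9,0,0,-1,-0.1,0.9,0,0,-1,-0.1,0.9,0,0,-1,-0.1,0.9,0,0]'

```text
time: 14.68
position: [0.5379, -0.2257, 0.1836]
ee_rot: [0.0, 0.02, 1.0, -0.0]
wrist_force: [-0.0, 0.8, -0.4]
finger_gap: 0.0491
finger_force: 41.5
```

Request:
play_rows --plan '[-1,-0.1,0.9,0,0.5,-1,-0.1,0.9,0,0.5,-1,-0.1,0.9,0,0.5,-1,-0.1,0.9,0,0.5,-1,-0.1,0.9,0,0.5]'

```text
time: 15.3
position: [0.5179, -0.0457, 0.1837]
ee_rot: [0.001, -0.112, 0.994, -0.0]
wrist_force: [0.9, -1.3, -1.3]
finger_gap: 0.0493
finger_force: 41.4
```

Request:
play_rows --plan '[-1,-0.1,0.9,0,0.5,-1,-0.1,0.9,0,0.4,-1,-0.1,0.9,0,0,-1,-0.1,0.9,0,0,-1,-0.1,0.9,0,0]'

```text
time: 15.92
position: [0.4979, 0.1344, 0.1836]
ee_rot: [0.001, -0.158, 0.987, 0.0]
wrist_force: [0.5, -0.7, -0.1]
finger_gap: 0.0498
finger_force: 41.4
```

Request:
play_rows --plan '[-1,-0.1,0.9,0,0,-1,-0.1,0.9,0,0,-1,0,0,0,0,-1,0,0,0,0,-1,0,0,0,0]'

```text
time: 16.55
position: [0.4902, 0.2043, 0.1828]
ee_rot: [0.0, -0.157, 0.988, -0.0]
wrist_force: [0.2, 0.3, -0.5]
finger_gap: 0.0491
finger_force: 41.5
```

Run:
```python
from h import *
I,D=imaging.get_image("side");T,_=imaging.get_image("top")
A=cv2.resize(I[90:240,170:320],(400,400));B=cv2.resize(T[100:280,80:260],(400,400))
cv2.imwrite("pics/s3.png",np.hstack([A,B]));print(robot.read_state()["position"],robot.read_state()["finger_force"])
```

```text
[0.49020898 0.2043394  0.18267585] 41.538738103117794
```

View pics/s3.png

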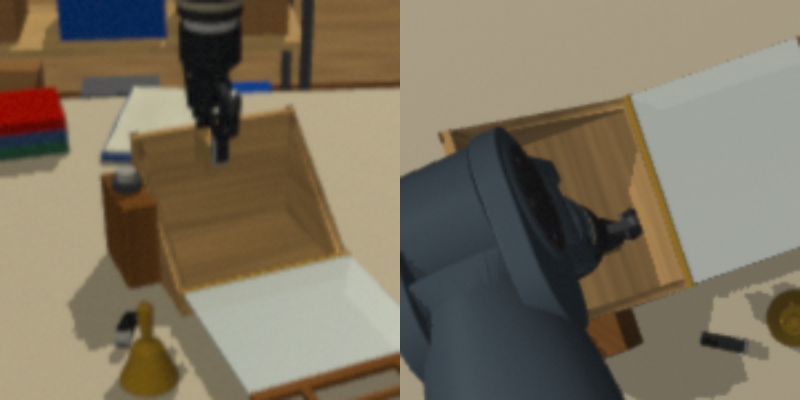

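Request:
play_rows --plan '[-1,0,0,-0.8,0,-1,0,0,-0.9,0,-1,0,0,-0.9,0,-1,0,0,-0.7,0,-1,0,0,-0.3,0]'

```text
time: 17.27
position: [0.4894, 0.2043, 0.0372]
ee_rot: [-0.001, -0.157, 0.988, -0.0]
wrist_force: [0.0, -0.2, -0.7]
finger_gap: 0.0494
finger_force: 41.6
```

Request:
play_rows --plan '[-1,0,0,-0.3,0,-1,0,0,-0.05,0,-1,0,0,0,0,-1,0,0,0,0,-1,0,0,0,0]'

```text
time: 17.9
position: [0.4903, 0.2053, 0.0249]
ee_rot: [0.0, -0.158, 0.987, 0.0]
wrist_force: [0.2, -0.5, 0.0]
finger_gap: 0.0495
finger_force: 41.6
```

Request:
play_rows --plan '[-1,0,0,-0.06,0,0.5,0,0,0,0,0.5,0,0,0,0,0.5,0,0,0,0,0.5,0,0,0.5,0]'

```text
time: 18.52
position: [0.489, 0.2047, 0.0412]
ee_rot: [-0.001, -0.158, 0.987, -0.0]
wrist_force: [1.3, 0.4, -0.0]
finger_gap: 0.0641
finger_force: 0.0
```

Request:
play_rows --plan '[0.5,0,0,0.9,0,0.5,0,0,0.9,0,0.5,0,0,0.9,0,0.5,0,-0.5,0.9,0,0.5,0,-0.9,0.5,0]'

```text
time: 19.15
position: [0.4907, 0.1495, 0.208]
ee_rot: [0.001, -0.159, 0.987, 0.0]
wrist_force: [1.2, -0.8, -0.1]
finger_gap: 0.0636
finger_force: 0.0
```

Request:
play_rows --plan '[0.5,0,-0.9,0,0,0.5,0,-0.9,0,0,0.5,0,-0.9,0,0,0.5,0,-0.9,0,0,0.5,0,0,0,0]'

```text
time: 19.77
position: [0.4899, 0.0033, 0.2062]
ee_rot: [0.0, -0.156, 0.988, -0.0]
wrist_force: [0.0, 0.4, 0.7]
finger_gap: 0.0642
finger_force: 0.0
```

Run:
```python
from h import *
np.set_printoptions(precision=4,suppress=True)
T,D=imaging.get_image("top");W=world("top",D);np.savez("top3.npz",I=T,D=D)
cv2.imwrite("pics/t3.png",cv2.resize(T[90:290,80:440],(800,444),interpolation=cv2.INTER_CUBIC))
I=T.astype(int);m=(I[...,2]-I[...,0]>35)&(W[...,2]>.012)&(W[...,2]<.055)&(W[...,1]<-.17)&(W[...,0]>.45)
q=W[m]; print(len(q)); print(cv2.minAreaRect((q[:,:2]*1000).astype(np.float32)),np.median(q,0));print(robot.read_state()["position"])
```

```text
319
((700.2115478515625, -217.41033935546875), (391.7078857421875, 46.08651351928711), 16.334062576293945) [ 0.5443 -0.259   0.0352]
[0.49   0.0044 0.2061]
```

View pics/t3.png

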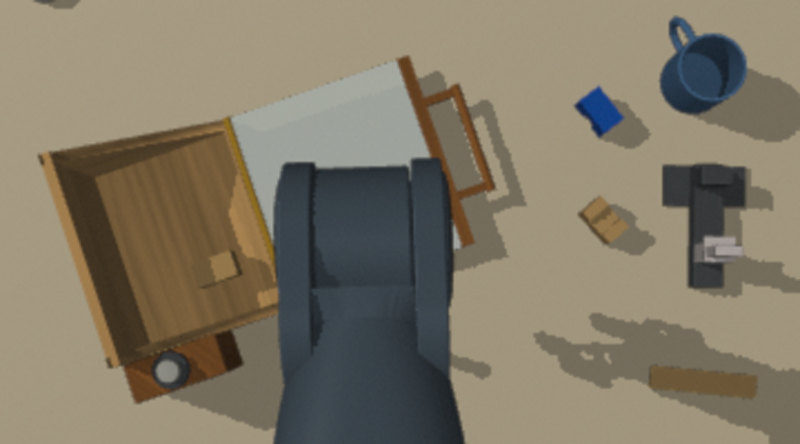

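The bridge is inside the cubby at (225,265). The castle at (603,219) hasn't moved, so I grip it across its 30 mm width.

Request:
play_rows --plan '[0.4,0.15,-0.84,0,0.5,0.4,0.15,-0.84,0,0.5,0.4,0.15,-0.84,0,0.5,0.4,0.15,-0.84,0,0.5,0.4,0.15,-0.84,0,0.5]'

```text
time: 20.45
position: [0.5206, -0.1628, 0.2061]
ee_rot: [0.0, -0.287, 0.958, 0.0]
wrist_force: [-0.0, 1.0, 0.7]
finger_gap: 0.0597
finger_force: 0.0
```

Request:
play_rows --plan '[0.4,0.15,-0.84,0,0.5,0.4,0.15,-0.84,0,0.5,0.4,0.19,-0.85,0,0,0.4,0,0,-0.9,0,0.4,0,0,-0.9,0]'

```text
time: 21.08
position: [0.5404, -0.2635, 0.1332]
ee_rot: [0.0, -0.335, 0.942, -0.0]
wrist_force: [0.6, 0.3, 0.2]
finger_gap: 0.0598
finger_force: 0.0
```

Request:
play_rows --plan '[0.4,0,0,-0.9,0,0.4,0,0,-0.2,0,0.4,0,0,0,0,0.4,0,0,0,0,0.4,0,0,0,0]'

```text
time: 21.7
position: [0.5404, -0.2643, 0.0914]
ee_rot: [0.001, -0.335, 0.942, -0.001]
wrist_force: [-0.2, -0.9, -0.2]
finger_gap: 0.0598
finger_force: 0.0
```

Run:
```python
from h import *
I,D=imaging.get_image("side");cv2.imwrite("pics/s4.png",cv2.resize(I[210:330,220:370],(750,600),interpolation=cv2.INTER_CUBIC))
```

```text
(no output)
```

View pics/s4.png

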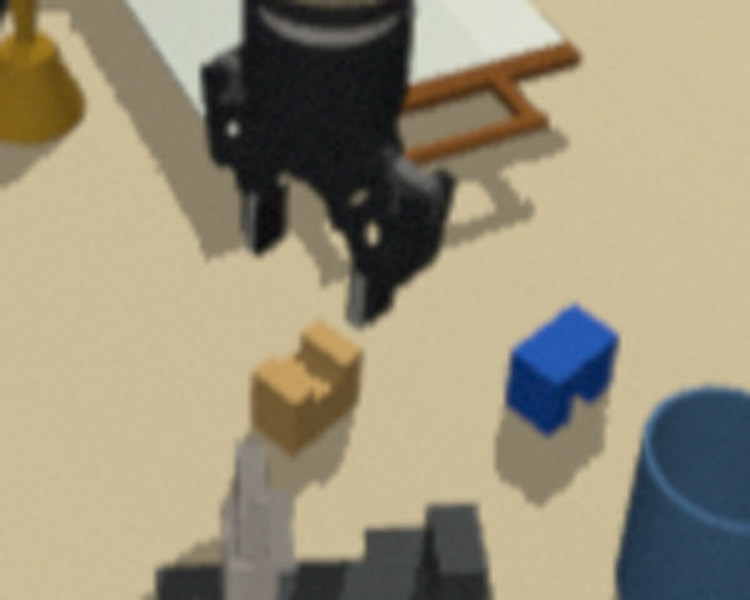

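Request:
play_rows --plan '[0.4,0,0,-0.6,0,0.4,0,0,-0.6,0,0.4,0,0,-0.6,0,0.4,0,0,-0.25,0,0.4,0,0,0,0]'

```text
time: 22.38
position: [0.5395, -0.2639, 0.008]
ee_rot: [-0.0, -0.335, 0.942, 0.0]
wrist_force: [-0.2, 0.4, -0.4]
finger_gap: 0.0597
finger_force: 0.0
```

Request:
play_rows --plan '[-1,0,0,0,0,-1,0,0,0,0,-1,0,0,0,0,-1,0,0,0,0,-1,0,0,0,0]'

```text
time: 23.0
position: [0.5404, -0.2644, 0.0093]
ee_rot: [0.001, -0.335, 0.942, -0.001]
wrist_force: [-0.9, 0.4, 6.9]
finger_gap: 0.0293
finger_force: 41.0
```

Request:
play_rows --plan '[-1,0,0,0.5,0,-1,0,0,0.9,0,-1,0,0,0.9,0,-1,0,0,0.9,0,-1,0,0,0.9,0]'

```text
time: 23.62
position: [0.5396, -0.2639, 0.1736]
ee_rot: [0.0, -0.335, 0.942, -0.0]
wrist_force: [0.2, 0.1, -0.4]
finger_gap: 0.0294
finger_force: 40.1
```

Request:
play_rows --plan '[-1,0.07,0.6,0.2,0,-1,0.07,0.9,0,0,-1,0.07,0.9,0,0,-1,0.07,0.9,0,0,-1,0.07,0.9,0,-0.5]'

```text
time: 24.25
position: [0.5536, -0.0949, 0.1804]
ee_rot: [0.0, -0.31, 0.951, -0.0]
wrist_force: [-0.0, -0.9, -0.5]
finger_gap: 0.0292
finger_force: 40.1
```

Request:
play_rows --plan '[-1,0.07,0.9,0,-0.5,-1,0.07,0.9,0,-0.5,-1,0.07,0.9,0,-0.5,-1,0.07,0.9,0,-0.5,-1,0.07,0.9,0,-0.5]'

```text
time: 24.88
position: [0.5676, 0.0852, 0.1804]
ee_rot: [0.0, -0.183, 0.983, -0.0]
wrist_force: [0.5, 1.0, -0.2]
finger_gap: 0.0292
finger_force: 40.1
```

Request:
play_rows --plan '[-1,0.07,0.9,0,-0.5,-1,0.07,0.9,0,0,-1,0.04,0.9,0,0,-1,0,0.9,0,0,-1,0,0,0,0]'

```text
time: 25.5
position: [0.5746, 0.2302, 0.18]
ee_rot: [0.0, -0.159, 0.987, 0.0]
wrist_force: [-0.0, 0.2, -0.6]
finger_gap: 0.0294
finger_force: 40.1
```

Request:
play_rows --plan '[-1,0,0,-0.8,0,-1,0,0,-0.9,0,-1,0,0,-0.9,0,-1,0,0,-0.7,0,-1,0,0,-0.3,0]'

```text
time: 26.12
position: [0.574, 0.2269, 0.0347]
ee_rot: [-0.001, -0.157, 0.988, -0.0]
wrist_force: [-0.6, 0.4, -0.4]
finger_gap: 0.0294
finger_force: 40.1
```

Request:
play_rows --plan '[-1,0,0,-0.25,0,-1,0,0,-0.1,0,-1,0,0,0,0,-1,0,0,0,0,-1,0,0,0,0]'

```text
time: 26.75
position: [0.5751, 0.2282, 0.0226]
ee_rot: [0.0, -0.158, 0.987, 0.0]
wrist_force: [-0.0, 0.2, -0.3]
finger_gap: 0.0293
finger_force: 40.1
```

Request:
play_rows --plan '[0.1,0,0,0,0,0.1,0,0,0,0,0.1,0,0,0,0,0.1,0,0,0,0,0.1,0,0,0.5,0]'

```text
time: 27.38
position: [0.5738, 0.2276, 0.0409]
ee_rot: [-0.001, -0.158, 0.987, -0.0]
wrist_force: [-0.2, -0.3, 0.1]
finger_gap: 0.047
finger_force: 0.0
```

Request:
play_rows --plan '[0.1,0,0,0.9,0,0.1,0,0,0.9,0,0.1,0,0,0.9,0,0.1,0,-0.5,0.9,0,0.1,0,-0.9,0.5,0]'

```text
time: 28.0
position: [0.5754, 0.1724, 0.208]
ee_rot: [0.001, -0.159, 0.987, 0.0]
wrist_force: [0.2, -0.7, -0.1]
finger_gap: 0.0468
finger_force: 0.0
```

Request:
play_rows --plan '[0.1,0.2,-0.9,0,0,0.1,0.2,-0.9,0,0,0.1,0.2,-0.9,0,0,0.1,0.2,-0.9,0,0,0.1,0.2,-0.9,0,0]'

```text
time: 28.62
position: [0.615, -0.0092, 0.2061]
ee_rot: [0.0, -0.158, 0.987, -0.0]
wrist_force: [-0.5, -0.9, 0.6]
finger_gap: 0.0471
finger_force: 0.0
```

Run:
```python
from h import *
np.set_printoptions(precision=4,suppress=True)
T,D=imaging.get_image("top");W=world("top",D);S,_=imaging.get_image("side")
A=cv2.resize(T[90:250,80:320],(450,300));B=cv2.resize(S[100:260,200:370],(340,300))
cv2.imwrite("pics/t5.png",np.hstack([A,B]));print(robot.read_state()["position"])
m=(W[...,2]>.03)&(W[...,2]<.06);o=np.array([.53,.2336]);R=np.array([[-.31,.951],[-.951,-.31]])
C=(W[...,:2]-o)@R.T;m&=(abs(C[...,0])<.07)&(abs(C[...,1])<.095)
n,L,st,ce=cv2.connectedComponentsWithStats(m.astype(np.uint8))
for i in range(1,n):
    if st[i,4]>40:print(st[i,4],np.median(C[L==i],0),C[L==i].min(0),C[L==i].max(0))
```

```text
[ 0.6153 -0.0111  0.2059]
242 [-0.0228 -0.041 ] [-0.0382 -0.0669] [-0.0071 -0.0155]
237 [-0.0187  0.0467] [-0.0432  0.0312] [0.007  0.0614]
```

View pics/t5.png

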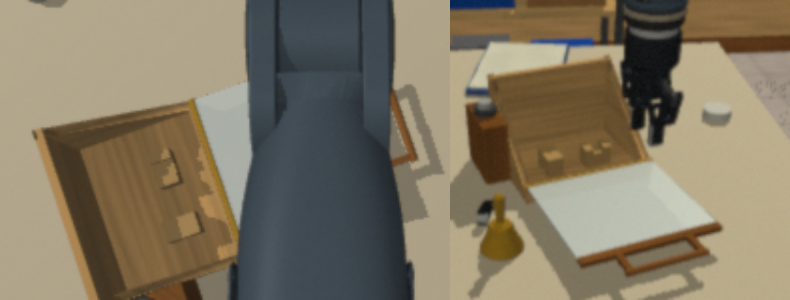

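Both models are standing inside, at (168,168) and (188,226) in the top crop. Now I close the door.

Request:
play_rows --plan '[-0.3,0.22,-0.82,0,0,-0.3,0.22,-0.82,0,0,-0.3,0.22,-0.82,0,0,-0.3,0,0,-0.8,0,-0.3,0,0,-0.9,0]'

```text
time: 29.35
position: [0.6417, -0.1064, 0.1377]
ee_rot: [0.001, -0.157, 0.988, -0.0]
wrist_force: [0.8, -0.1, 0.1]
finger_gap: 0.0301
finger_force: 0.0
```

Request:
play_rows --plan '[-0.3,0,0,-0.9,0,-0.3,0,0,-0.9,0,-0.3,0,0,-0.6,0,-0.3,0,0,0,0,-0.3,0,0,0,0]'

```text
time: 29.98
position: [0.6419, -0.1062, 0.0431]
ee_rot: [0.001, -0.158, 0.987, -0.0]
wrist_force: [1.3, -0.8, 0.6]
finger_gap: 0.0297
finger_force: 0.0
```

Request:
play_rows --plan '[-0.3,0,0,-0.3,0,-0.3,0,0,-0.3,0,-1,0,0,0,0,-1,0,0,0,0,-1,0,0,0,0]' --force 30

```text
time: 30.6
position: [0.6407, -0.1073, 0.0177]
ee_rot: [-0.001, -0.157, 0.988, -0.001]
wrist_force: [-1.6, -4.7, -4.7]
finger_gap: 0.0108
finger_force: 29.6
```

Run:
```python
from h import *
np.set_printoptions(precision=2,suppress=True)
s=robot.read_state();p=s["position"];print(p,s["finger_gap"],s["finger_force"])
ex=np.array([-.31,.951,0]);H=np.array([.556,.154,.034])
A=np.radians(np.linspace(180,40,26));P=.276*(np.cos(A)[:,None]*ex+np.sin(A)[:,None]*[0,0,1])
print((np.diff(P,axis=0)/.04).round(2).reshape(5,5,3)); print((H+P-[0,0,.0187])[::5].round(3))
```

```text
[ 0.64 -0.11  0.02] 0.010800497865900434 29.55971270799637
[[[-0.01  0.03  0.67]
  [-0.03  0.09  0.67]
  [-0.05  0.16  0.65]
  [-0.07  0.22  0.64]
  [-0.09  0.27  0.61]]

 [[-0.11  0.33  0.58]
  [-0.12  0.38  0.54]
  [-0.14  0.43  0.5 ]
  [-0.15  0.47  0.45]
  [-0.17  0.51  0.4 ]]

 [[-0.18  0.55  0.35]
  [-0.19  0.58  0.29]
  [-0.2   0.6   0.23]
  [-0.2   0.62  0.17]
  [-0.21  0.63  0.1 ]]

 [[-0.21  0.64  0.04]
  [-0.21  0.64 -0.03]
  [-0.21  0.63 -0.09]
  [-0.2   0.62 -0.16]
  [-0.2   0.61 -0.22]]

 [[-0.19  0.58 -0.28]
  [-0.18  0.55 -0.34]
  [-0.17  0.52 -0.4 ]
  [-0.16  0.48 -0.45]
  [-0.14  0.44 -0.49]]]
[[ 0.64 -0.11  0.01]
 [ 0.63 -0.08  0.14]
 [ 0.6   0.01  0.24]
 [ 0.56  0.13  0.29]
 [ 0.52  0.25  0.27]
 [ 0.49  0.35  0.19]]
```

Request:
play_rows --plan '[-1,-0.01,0.03,0.67,0,-1,-0.03,0.09,0.67,0,-1,-0.05,0.16,0.65,0,-1,-0.07,0.22,0.64,0,-1,-0.09,0.27,0.61,0]'

```text
time: 31.22
position: [0.6305, -0.0758, 0.1481]
ee_rot: [-0.001, -0.157, 0.988, -0.0]
wrist_force: [0.6, 0.4, -5.2]
finger_gap: 0.0109
finger_force: 29.1
```

Request:
play_rows --plan '[-1,-0.11,0.33,0.58,0,-1,-0.12,0.38,0.54,0,-1,-0.14,0.43,0.5,0,-1,-0.15,0.47,0.45,0,-1,-0.17,0.51,0.4,0]'

```text
time: 31.85
position: [0.6037, 0.0081, 0.2481]
ee_rot: [0.001, -0.157, 0.988, -0.002]
wrist_force: [1.7, -7.3, 3.0]
finger_gap: 0.0106
finger_force: 29.3
```

Request:
play_rows --plan '[-1,-0.18,0.55,0.35,0,-1,-0.19,0.58,0.29,0,-1,-0.2,0.6,0.23,0,-1,-0.2,0.62,0.17,0,-1,-0.21,0.63,0.1,0]'

```text
time: 32.48
position: [0.565, 0.1287, 0.2937]
ee_rot: [0.002, -0.157, 0.988, -0.001]
wrist_force: [5.1, -2.2, 6.0]
finger_gap: 0.0107
finger_force: 31.2
```

Request:
play_rows --plan '[-1,-0.21,0.64,0.04,0,-1,-0.21,0.64,-0.03,0,-1,-0.21,0.63,-0.09,0,-1,-0.2,0.62,-0.16,0,-1,-0.2,0.61,-0.22,0]'

```text
time: 33.1
position: [0.524, 0.2548, 0.2744]
ee_rot: [0.002, -0.158, 0.988, -0.0]
wrist_force: [6.5, -1.4, -0.7]
finger_gap: 0.0109
finger_force: 30.6
```

Request:
play_rows --plan '[-1,-0.19,0.58,-0.28,0,-1,-0.18,0.55,-0.34,0,-1,-0.17,0.52,-0.4,0,-1,-0.16,0.48,-0.45,0,-1,-0.14,0.44,-0.49,0]'

```text
time: 33.72
position: [0.4908, 0.3567, 0.1961]
ee_rot: [0.002, -0.157, 0.988, -0.001]
wrist_force: [6.1, -23.4, 48.8]
finger_gap: 0.0107
finger_force: 37.9
```

Request:
play_rows --plan '[-1,0,0,0,0,-1,0,0,0,0,-1,0,0,0,0,-1,0,0,0,0,-1,0,0,0,0]'

```text
time: 34.35
position: [0.4913, 0.3552, 0.1961]
ee_rot: [0.002, -0.157, 0.988, -0.002]
wrist_force: [8.1, -11.1, 5.8]
finger_gap: 0.0112
finger_force: 32.6
```

Request:
play_rows --plan '[-1,-0.02,0.05,-0.08,0,-1,0,0,0,0,-1,0,0,0,0,-0.3,0,0,0,0,-0.3,0,0,0,0]'

```text
time: 34.98
position: [0.4888, 0.3585, 0.1921]
ee_rot: [0.0, -0.158, 0.988, -0.0]
wrist_force: [2.1, -5.5, 2.6]
finger_gap: 0.03
finger_force: 2.5
```

Request:
play_rows --plan '[-0.3,0,0,0,0,-0.3,0,0,0.7,0,-0.3,0,0,0.9,0,-0.3,0,0,0.9,0,-1,0,0,0,0]'

```text
time: 35.6
position: [0.4892, 0.3601, 0.2943]
ee_rot: [0.001, -0.158, 0.987, 0.001]
wrist_force: [-1.2, 0.9, -0.3]
finger_gap: 0.0132
finger_force: 0.0
```

Run:
```python
from h import *
np.set_printoptions(precision=4,suppress=True)
T,D=imaging.get_image("top");W=world("top",D);S,_=imaging.get_image("side")
A=cv2.resize(T[110:280,80:290],(400,324));B=cv2.resize(S[80:240,180:350],(344,324))
cv2.imwrite("pics/t6.png",np.hstack([A,B]));print(robot.read_state()["position"])
# panel slope
o=np.array([.53,.2336]);R=np.array([[-.31,.951],[-.951,-.31]]);C=(W[...,:2]-o)@R.T
m=(abs(C[...,1])<.09)&(C[...,0]>-.07)&(C[...,0]<.06)&(W[...,2]<.2)
x,z=C[m][:,0],W[m][:,2];g=abs(z-(.034+(x+.091)*.84))<.03;print(g.sum(),m.sum(),np.degrees(np.arctan(np.polyfit(x[g],z[g],1)[0])))
```

```text
[0.4885 0.3593 0.2914]
4300 4300 43.32859025496064
```

View pics/t6.png

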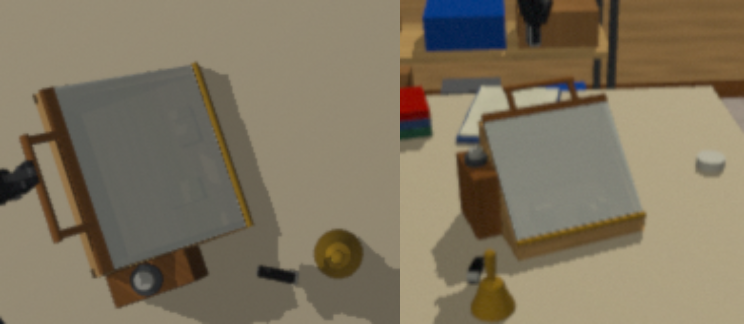

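The panel slope reads about 43° with noise, against 40° when shut. To be sure, I press down on the dowel with closed fingers.

Request:
play_rows --plan '[-1,0.05,-0.1,-0.5,0,-1,0,0,-0.6,0,-1,0,0,-0.55,0,-1,0,0,0,0,-1,0,0,0,0]'

```text
time: 36.33
position: [0.4896, 0.3564, 0.2258]
ee_rot: [-0.001, -0.158, 0.987, 0.002]
wrist_force: [-4.5, 5.7, 9.8]
finger_gap: 0.0
finger_force: 5.8
```

Request:
play_rows --plan '[-1,0,0,-0.08,0,-1,0,0,-0.08,0,-1,0,0,-0.05,0,-1,0,0,0,0,-1,0,0,0,0]'

```text
time: 36.95
position: [0.4888, 0.3595, 0.2209]
ee_rot: [0.001, -0.159, 0.987, 0.005]
wrist_force: [-14.9, 15.1, 30.8]
finger_gap: -0.0002
finger_force: 18.0
```

Request:
play_rows --plan '[-1,0,0,0.6,0,-1,0,0,0.9,0,-1,-0.6,-0.7,0,0,-1,-0.7,-0.8,0,0,-1,-0.7,-0.8,0,0]'

```text
time: 37.58
position: [0.4092, 0.2618, 0.2759]
ee_rot: [-0.001, -0.158, 0.987, -0.0]
wrist_force: [-0.5, -0.5, -0.1]
finger_gap: 0.0004
finger_force: 0.0
```

Request:
play_rows --plan '[-1,-0.7,-0.8,0,0,-1,0,0,-0.6,0,-1,0,0,-0.6,0,-1,0,0,0,0,-1,0,0,0,0]'

```text
time: 38.2
position: [0.3827, 0.2309, 0.2297]
ee_rot: [-0.0, -0.158, 0.987, -0.0]
wrist_force: [-0.4, 0.4, -0.9]
finger_gap: 0.0005
finger_force: 0.0
```

Request:
play_rows --plan '[-1,-0.11,0.09,-0.6,0,-1,0,0,-0.6,0,-1,0,0,-0.55,0,-1,0,0,0,0,-1,0,0,0,0]'

```text
time: 38.83
position: [0.379, 0.2348, 0.1607]
ee_rot: [0.001, -0.158, 0.987, 0.0]
wrist_force: [-0.8, 0.5, 0.8]
finger_gap: 0.0
finger_force: 0.0
```

Request:
play_rows --plan '[-1,0,0,-0.1,0,-1,0,0,-0.1,0,-1,0,0,-0.1,0,-1,0,0,0,0,-1,0,0,0,0]'

```text
time: 39.45
position: [0.3786, 0.2345, 0.1479]
ee_rot: [0.0, -0.158, 0.987, 0.0]
wrist_force: [0.9, -0.3, 1.3]
finger_gap: 0.0001
finger_force: 1.2
```

Request:
play_rows --plan '[-1,0,0,-0.1,0,-1,0,0,-0.1,0,-1,0,0,-0.05,0,-1,0,0,0,0,-1,0,0,0,0]'

```text
time: 40.08
position: [0.3789, 0.2346, 0.1404]
ee_rot: [0.002, -0.158, 0.987, 0.001]
wrist_force: [-8.2, -5.5, 38.8]
finger_gap: 0.0004
finger_force: 19.6
```

Request:
play_rows --plan '[-1,0,0,-0.05,0,-1,0,0,-0.05,0,-1,0,0,0,0,-1,0,0,0,0,-1,0,0,0,0]'

```text
time: 40.7
position: [0.3791, 0.2346, 0.1396]
ee_rot: [0.003, -0.158, 0.987, 0.001]
wrist_force: [-20.2, -13.1, 79.2]
finger_gap: 0.0003
finger_force: 40.0
```

The plunger is bottomed out, so I back off.

Request:
play_rows --plan '[-1,0,0,0.3,0,-1,0,0,0.6,0,-1,0,0,0.9,0,-1,0,0,0.9,0,-1,-0.3,0,0.9,0]'

```text
time: 41.32
position: [0.3664, 0.2342, 0.2781]
ee_rot: [-0.0, -0.157, 0.988, -0.0]
wrist_force: [0.3, 0.2, 0.5]
finger_gap: 0.0003
finger_force: 0.0
```

Request:
play_rows --plan '[-1,-0.9,0.7,0,0,-1,-0.9,0.9,0,0,-1,-0.6,0.9,0,0,-1,0,0.9,0,0,-1,0,0,0,0]'

```text
time: 41.95
position: [0.2699, 0.372, 0.2767]
ee_rot: [-0.0, -0.159, 0.987, -0.0]
wrist_force: [0.4, -0.7, 0.5]
finger_gap: -0.0001
finger_force: 0.0
```

Run:
```python
from h import *
np.set_printoptions(precision=4,suppress=True)
T,D=imaging.get_image("top");W=world("top",D);S,_=imaging.get_image("side")
cv2.imwrite("pics/t7.png",np.hstack([cv2.resize(T,(400,300)),cv2.resize(S,(400,300))]))
o=np.array([.53,.2336]);R=np.array([[-.31,.951],[-.951,-.31]])
a=np.load("top0.npz")
for V in(W,world("top",a["D"])):
    C=(V[...,:2]-o)@R.T;m=(abs(C[...,1])<.09)&(C[...,0]>-.07)&(C[...,0]<.06)&(V[...,2]<.25)
    print(m.sum(),np.degrees(np.arctan(np.polyfit(C[m][:,0],V[m][:,2],1)[0])))
    q=V[(np.hypot(V[...,0]-.378,V[...,1]-.2345)<.008)];print("plunger z",np.nanmedian(q[:,2]))
print(robot.read_state()["position"])
```

```text
4299 43.277533692678354
plunger z 0.15030415969989286
4629 49.55998769879759
plunger z 0.15177830684212743
[0.2701 0.3699 0.2769]
```

View pics/t7.png

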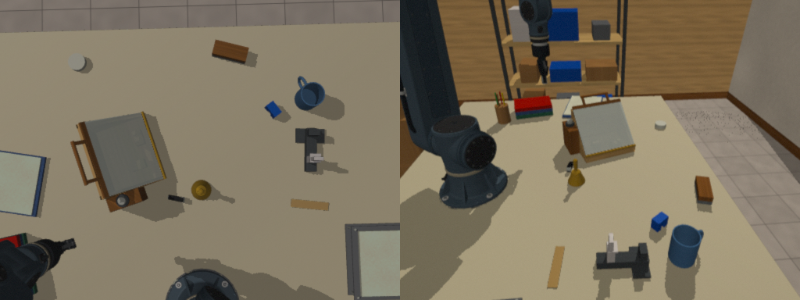

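The slope reads the same before and after pressing the dowel. I'll check the measurement for bias against the desk and with the side camera.

Run:
```python
from h import *
np.set_printoptions(precision=4,suppress=True)
o=np.array([.53,.2336]);R=np.array([[-.31,.951],[-.951,-.31]])
for n in("top","side"):
    T,D=imaging.get_image(n);V=world(n,D);C=(V[...,:2]-o)@R.T
    I=T.astype(int);grey=(I.max(-1)-I.min(-1)<30)
    m=(abs(C[...,1])<.08)&(abs(C[...,0])<.05)&(V[...,2]<.25)&(V[...,2]>.06)&grey
    X=np.c_[C[m],np.ones(m.sum())];k=np.linalg.lstsq(X,V[m][:,2],rcond=None)[0];print(n,m.sum(),k,np.degrees(np.arctan(k[0])),"z at hinge",k[2]-.091*k[0])
    for x in(-.04,-.02,0,.02,.04):
        s=m&(abs(C[...,0]-x)<.005);print(x,np.median(V[s][:,2]),end=" ")
    d=(abs(V[...,0]-.5)<.25)&(V[...,1]<.05)&(V[...,1]>-.25)&(abs(V[...,2])<.012);X=np.c_[V[d][:,:2],np.ones(d.sum())]
    print("desk",np.linalg.lstsq(X,V[d][:,2],rcond=None)[0])
    # dowel
    g=(abs(C[...,1])<.045)&(C[...,0]>.095)&(C[...,0]<.15)&(V[...,2]>.19);print("dowel",g.sum(),np.percentile(V[g][:,2],[50,75,90]),np.median(C[g],0))
```

```text
top 2963 [ 0.9429 -0.0049  0.1185] 43.31661742598984 z at hinge 0.032727445379400394
-0.04 0.08086051227589429 -0.02 0.09971814890165312 0 0.1183760197114684 0.02 0.13781227139046534 0.04 0.15657987644599913 desk [-0.0002  0.0002 -0.    ]
dowel 211 [0.2275 0.2289 0.2304] [0.1138 0.0006]
side 1542 [ 0.9388 -0.0046  0.1172] 43.19065317812326 z at hinge 0.03172350297666317
-0.04 0.07964639874899872 -0.02 0.09838119716307411 0 0.11679664605369723 0.02 0.1364359955459883 0.04 0.15481558622652455 desk [ 0.0006 -0.0002  0.0009]
dowel 77 [0.2267 0.2288 0.2306] [ 0.1135 -0.0005]
```

Both cameras agree the door is about 3° (0.055 rad) short of fully shut. My press was also about 19 mm beyond the dowel. I'll press the dowel centrally, then press the plunger again.

Request:
play_rows --plan '[-1,0.8,0,0,0,-1,0.9,-0.1,0,0,-1,0.9,-0.1,0,0,-1,0.9,-0.2,0,0,-1,0.9,-0.2,0,0]'

```text
time: 42.78
position: [0.4478, 0.3448, 0.2779]
ee_rot: [0.0, -0.157, 0.988, -0.0]
wrist_force: [0.7, 1.4, -0.1]
finger_gap: 0.0001
finger_force: 0.0
```

Request:
play_rows --plan '[-1,0.9,0,0,0,-1,0.28,0,0,0,-1,0,0,-0.6,0,-1,0,0,-0.5,0,-1,0,0,0,0]'

```text
time: 43.4
position: [0.4926, 0.3453, 0.2327]
ee_rot: [-0.001, -0.157, 0.988, -0.001]
wrist_force: [-0.4, 0.0, 0.2]
finger_gap: 0.0005
finger_force: 0.0
```

Request:
play_rows --plan '[-1,0,0,-0.1,0,-1,0,0,-0.1,0,-1,0,0,-0.05,0,-1,0,0,0,0,-1,0,0,0,0]'

```text
time: 44.02
position: [0.4932, 0.3487, 0.2266]
ee_rot: [0.001, -0.158, 0.987, 0.003]
wrist_force: [-6.3, 6.3, 14.1]
finger_gap: -0.0002
finger_force: 7.0
```

Run:
```python
from h import *
np.set_printoptions(precision=3,suppress=True)
o=np.array([.53,.2336]);R=np.array([[-.31,.951],[-.951,-.31]])
for n,c in(("bridge",(-.0187,.0467)),("castle",(-.0228,-.041))):
    print(n,proj("top",np.r_[o+np.array(c)@R,.05]))
A=cv2.imread("pics/t6.png")[:, :400]
g=cv2.cvtColor(A,cv2.COLOR_BGR2GRAY).astype(np.float32)
yy,xx=np.mgrid[:324,:400]
X=80+xx/1.905;Y=110+yy/1.905
# pixel -> panel plane coords (43deg) : ray intersect approx by iterating z
f,cx,cy,Rc,t=cam("top");O=-Rc.T@t
d=np.stack([(X-cx)/f,(Y-cy)/f,np.ones_like(X)],-1)@Rc
P=lambda z:(O[:2]+d[...,:2]*((z-O[2])/d[...,2])[...,None]-o)@R.T
C=P(np.full(X.shape,.052))   # coords if at z=52mm
hp=g-cv2.GaussianBlur(g,(0,0),20)
print("rows cubby x -.075.., cols cubby y; local contrast at z=52mm plane")
ys=np.arange(-.09,.091,.015);print("        ",(ys*1000).astype(int))
for x0 in np.arange(-.08,.041,.01):
    print(f"{x0*1000:5.0f}",[int(round(10*np.mean(hp[(abs(C[...,0]-x0)<.005)&(abs(C[...,1]-y0)<.0075)]))) for y0 in ys])
```

```text
bridge [[176.335 210.924]]
castle [[167.024 179.17 ]]
rows cubby x -.075.., cols cubby y; local contrast at z=52mm plane
         [-90 -75 -60 -45 -30 -15   0  15  30  45  60  74  90]
  -80 [-70, -32, -10, 4, 9, 14, 5, -4, -5, -9, -1, 2, 9]
  -70 [-52, -13, -8, -6, -8, -4, 12, 33, 45, 40, 12, 14, 17]
  -60 [-39, -5, -10, -2, -1, -9, 23, 53, 52, 35, 16, 19, 42]
  -50 [-36, -3, 0, 11, 12, -12, 6, 3, -1, -11, -5, 15, 27]
  -40 [-32, -6, 29, 20, 20, -11, 8, 4, 1, -8, -5, 17, 31]
  -30 [-29, -7, 3, 6, 5, 4, 1, -1, 6, 9, 1, 12, 31]
  -20 [-33, -11, -4, -1, -5, -4, -3, -5, 7, 30, 18, 17, 43]
  -10 [-30, -9, -3, -5, -3, -6, -3, -6, -6, -3, -1, 17, 53]
   -0 [-24, -4, 0, 2, 1, -1, 0, 0, 0, -5, -3, 27, 65]
   10 [-18, -5, 0, 2, 2, 4, 2, 5, 2, 3, 7, 32, 74]
   20 [-14, -2, 3, 2, 3, 1, 2, 5, 4, 10, 19, 39, 83]
   30 [-11, -1, 4, 2, 3, 3, 4, 3, 5, 7, 17, 39, 87]
   40 [-3, 9, 12, 8, 12, 9, 9, 11, 10, 11, 20, 43, 88]
```

Resistance at 14 N with the door still about 3° up suggests something is holding it. The contrast through the panel puts the castle about 2 cm farther forward than I set it, probably from the expected knock. I'll back off and remeasure.

Request:
play_rows --plan '[-1,0,0,0.5,0,-1,0,0,0.8,0,-1,-0.1,0.3,0.3,0,-1,0,0.9,0,0,-1,0,0.9,0,0]'

```text
time: 44.65
position: [0.4898, 0.4313, 0.289]
ee_rot: [0.001, -0.157, 0.988, 0.0]
wrist_force: [0.5, -0.0, -0.3]
finger_gap: 0.0001
finger_force: 0.0
```

```bash
cat >> h.py <<'E'
def door():
    o=np.array([.53,.2336]);R=np.array([[-.31,.951],[-.951,-.31]])
    for n in("top","side"):
        T,D=imaging.get_image(n);V=world(n,D);C=(V[...,:2]-o)@R.T;I=T.astype(int)
        m=(abs(C[...,1])<.08)&(abs(C[...,0])<.05)&(V[...,2]<.25)&(V[...,2]>.06)&(I.max(-1)-I.min(-1)<30)
        X=np.c_[C[m],np.ones(m.sum())];k=np.linalg.lstsq(X,V[m][:,2],rcond=None)[0]
        g=(abs(C[...,1])<.045)&(C[...,0]>.095)&(C[...,0]<.15)&(V[...,2]>.19)&(V[...,2]<.25)
        print(n,m.sum(),"deg",np.degrees(np.arctan(k[0])),"dowel top",np.percentile(V[g][:,2],[50,75,90]),np.median(C[g],0))
E
python3 -c "
from h import *
door();print(robot.read_state()['position'])
a=np.load('top3.npz')"
```

```text
top 2977 deg 43.29933024225714 dowel top [0.22778257 0.22978785 0.23163047] [0.11354454 0.00075796]
side 1542 deg 43.39604702919374 dowel top [0.22670243 0.22869038 0.23013697] [ 0.11326581 -0.00077518]
[0.48932257 0.43332353 0.2873248 ]
```

The door hasn't moved, so I reopen it and look inside.

Request:
play_rows --plan '[0,0.05,-0.75,0,0,0,0.05,-0.75,0,0,0,0.05,-0.77,0,0,0,0,0,-0.7,0,0,0,0,-0.7,0]'

```text
time: 45.38
position: [0.496, 0.3386, 0.2321]
ee_rot: [0.001, -0.157, 0.988, 0.0]
wrist_force: [-0.0, -1.0, 0.8]
finger_gap: 0.0427
finger_force: 0.0
```

Request:
play_rows --plan '[0,0,0,-0.65,0,0,0,0,0,0,-1,0,0,0,0,-1,0,0,0,0,-1,0,0,0,0]'

```text
time: 46.0
position: [0.4959, 0.3427, 0.2088]
ee_rot: [0.002, -0.159, 0.987, 0.003]
wrist_force: [-4.5, 10.4, 8.0]
finger_gap: 0.0111
finger_force: 29.6
```

Run:
```python
from h import *
np.set_printoptions(precision=2,suppress=True)
s=robot.read_state();p=s["position"];print(p.round(4),s["finger_gap"],s["finger_force"],s["wrist_force"])
ex=np.array([-.31,.951,0]);H=np.array([.556,.154,.034])
A=np.radians(np.linspace(43.2,180,21));P=.276*(np.cos(A)[:,None]*ex+np.sin(A)[:,None]*[0,0,1])
print((H+P[0]-[0,0,.0187]).round(4));print((np.diff(P,axis=0)/.04).round(2).reshape(4,5,3))
```

```text
[0.5  0.34 0.21] 0.011088063932705356 29.589873254299164 [-4.45 10.41  7.96]
[0.49 0.35 0.2 ]
[[[ 0.19 -0.57  0.57]
  [ 0.21 -0.63  0.49]
  [ 0.22 -0.68  0.41]
  [ 0.24 -0.72  0.32]
  [ 0.25 -0.75  0.23]]

 [[ 0.25 -0.77  0.13]
  [ 0.25 -0.78  0.03]
  [ 0.25 -0.78 -0.06]
  [ 0.25 -0.77 -0.16]
  [ 0.24 -0.74 -0.26]]

 [[ 0.23 -0.71 -0.35]
  [ 0.22 -0.66 -0.43]
  [ 0.2  -0.61 -0.51]
  [ 0.18 -0.55 -0.59]
  [ 0.16 -0.48 -0.65]]

 [[ 0.13 -0.4  -0.71]
  [ 0.1  -0.32 -0.75]
  [ 0.08 -0.23 -0.79]
  [ 0.05 -0.14 -0.81]
  [ 0.02 -0.05 -0.82]]]
```

Request:
play_rows --plan '[-1,0.19,-0.57,0.57,0,-1,0.21,-0.63,0.49,0,-1,0.22,-0.68,0.41,0,-1,0.24,-0.72,0.32,0,-1,0.25,-0.75,0.23,0]'

```text
time: 46.62
position: [0.54, 0.2056, 0.2888]
ee_rot: [0.001, -0.158, 0.987, 0.001]
wrist_force: [-0.3, 2.3, -8.1]
finger_gap: 0.0108
finger_force: 29.1
```

Request:
play_rows --plan '[-1,0.25,-0.77,0.13,0,-1,0.25,-0.78,0.03,0,-1,0.25,-0.78,-0.06,0,-1,0.25,-0.77,-0.16,0,-1,0.24,-0.74,-0.26,0]'

```text
time: 47.25
position: [0.5894, 0.0517, 0.2743]
ee_rot: [0.0, -0.158, 0.987, 0.001]
wrist_force: [-0.6, 5.8, -10.2]
finger_gap: 0.0108
finger_force: 29.6
```

Request:
play_rows --plan '[-1,0.23,-0.71,-0.35,0,-1,0.22,-0.66,-0.43,0,-1,0.2,-0.61,-0.51,0,-1,0.18,-0.55,-0.59,0,-1,0.16,-0.48,-0.65,0]'

```text
time: 47.88
position: [0.6275, -0.067, 0.1715]
ee_rot: [-0.002, -0.158, 0.987, 0.002]
wrist_force: [-5.7, 16.7, -9.4]
finger_gap: 0.0105
finger_force: 29.2
```

Request:
play_rows --plan '[-1,0.13,-0.4,-0.71,0,-1,0.1,-0.32,-0.75,0,-1,0.08,-0.23,-0.75,0,-1,0.04,-0.12,-0.75,0,-1,0.01,-0.02,-0.7,0]'

```text
time: 48.5
position: [0.6409, -0.1077, 0.0251]
ee_rot: [-0.002, -0.159, 0.987, 0.004]
wrist_force: [-14.6, 27.9, 54.9]
finger_gap: 0.0107
finger_force: 37.2
```

Request:
play_rows --plan '[-1,0,0,-0.1,0,-1,0,0,0,0,-0.3,0,0,0,0,-0.3,0,0,0,0,-0.3,0,0,0,0]'

```text
time: 49.12
position: [0.6444, -0.1125, 0.0228]
ee_rot: [0.001, -0.158, 0.988, -0.0]
wrist_force: [-0.7, -0.5, 0.3]
finger_gap: 0.0299
finger_force: 0.0
```

Request:
play_rows --plan '[-0.3,0,0,0.6,0,-0.3,0,0,0.9,0,-0.3,0,0,0.9,0,-0.3,0,0,0.9,0,-0.3,0,0,0.9,0]'

```text
time: 49.75
position: [0.6438, -0.1124, 0.1917]
ee_rot: [0.0, -0.157, 0.988, -0.0]
wrist_force: [0.4, -0.8, -0.6]
finger_gap: 0.0301
finger_force: 0.0
```

```bash
cat >> h.py <<'E'
def models():
    o=np.array([.53,.2336]);R=np.array([[-.31,.951],[-.951,-.31]])
    for n in("top","side"):
        T,D=imaging.get_image(n);V=world(n,D);C=(V[...,:2]-o)@R.T
        m=(V[...,2]>.034)&(V[...,2]<.075)&(C[...,0]>-.077)&(C[...,0]<.07)&(abs(C[...,1])<.095)
        k,L,st,ce=cv2.connectedComponentsWithStats(m.astype(np.uint8))
        for i in range(1,k):
            if st[i,4]>25: print(n,st[i,4],"cubby xy",np.median(C[L==i],0),C[L==i].min(0),C[L==i].max(0),"zmax",np.percentile(V[L==i][:,2],95),"world rect",cv2.minAreaRect((V[L==i][:,:2]*1000).astype(np.float32)))
E
python3 -c "
from h import *
np.set_printoptions(precision=4,suppress=True)
models();print(robot.read_state()['position'])"
```

```text
top 234 cubby xy [-0.0491 -0.0428] [-0.0638 -0.0669] [-0.0327 -0.0164] zmax 0.05621827530731904 world rect ((584.5016479492188, 200.62075805664062), (50.57381057739258, 30.918792724609375), 18.354074478149414)
top 234 cubby xy [-0.0187  0.0465] [-0.0431  0.0308] [0.0073 0.0614] zmax 0.05655572669986818 world rect ((491.71636962890625, 202.257080078125), (30.611360549926758, 50.37115478515625), 18.120418548583984)
side 115 cubby xy [-0.0247  0.0511] [-0.044   0.0319] [0.0098 0.0631] zmax 0.054500609318568004 world rect ((490.16162109375, 202.65321350097656), (31.193126678466797, 53.74407958984375), 18.162565231323242)
side 120 cubby xy [-0.0538 -0.0405] [-0.0651 -0.066 ] [-0.0292 -0.0143] zmax 0.05455473282625233 world rect ((582.7744140625, 201.24862670898438), (51.65248107910156, 35.809810638427734), 18.087247848510742)
[ 0.6457 -0.1127  0.1949]
```

Confirmed: the castle was knocked about 26 mm toward the front and jammed the door. I'll re-grip it by its ends and set it farther back.

Request:
play_rows --plan '[0.5,-0.1,0.52,0,-1,0.5,-0.1,0.52,0,-1,0.5,-0.1,0.52,0,-1,0.5,-0.1,0.52,0,-1,0.5,-0.1,0.52,0,-1]'

```text
time: 50.48
position: [0.6235, -0.0077, 0.1897]
ee_rot: [-0.0, 0.105, 0.994, -0.0]
wrist_force: [0.2, 0.9, -1.0]
finger_gap: 0.0641
finger_force: 0.0
```

Request:
play_rows --plan '[0.5,-0.1,0.52,0,-1,0.5,-0.1,0.52,0,-1,0.5,-0.1,0.52,0,-1,0.5,-0.1,0.52,0,-1,0.5,-0.1,0.52,0,-1]'

```text
time: 51.1
position: [0.6036, 0.0964, 0.1897]
ee_rot: [-0.0, 0.359, 0.933, -0.0]
wrist_force: [0.2, 0.5, 0.7]
finger_gap: 0.0641
finger_force: 0.0
```

Request:
play_rows --plan '[0.5,-0.1,0.52,0,-1,0.5,-0.1,0.52,0,-1,0.5,-0.1,0.52,0,-1,0.5,-0.1,0.52,0,-1,0.5,-0.12,0.56,0,-1]'

```text
time: 51.72
position: [0.5828, 0.2019, 0.1897]
ee_rot: [-0.0, 0.588, 0.809, -0.0]
wrist_force: [-0.1, -0.7, 0.2]
finger_gap: 0.0639
finger_force: 0.0
```

Request:
play_rows --plan '[0.5,0,0,0,0,0.5,0,0,0,0,0.5,0,0,-0.8,0,0.5,0,0,-0.8,0,0.5,0,0,0,0]'

```text
time: 52.35
position: [0.5815, 0.2001, 0.124]
ee_rot: [-0.001, 0.587, 0.81, -0.002]
wrist_force: [-0.3, -0.2, 0.4]
finger_gap: 0.0642
finger_force: 0.0
```

Request:
play_rows --plan '[0.5,0.05,0,-0.7,0,0.5,0,0,-0.7,0,0.5,0,0,-0.7,0,0.5,0,0,-0.35,0,0.5,0,0,0,0]'

```text
time: 52.98
position: [0.585, 0.2013, 0.0283]
ee_rot: [-0.0, 0.587, 0.81, -0.0]
wrist_force: [-0.1, -0.3, 0.1]
finger_gap: 0.0643
finger_force: 0.0
```

Request:
play_rows --plan '[-1,0,0,0,0,-1,0,0,0,0,-1,0,0,0,0,-1,0,0,0,0,-1,0,0,0,0]' --force 40

```text
time: 53.6
position: [0.5859, 0.2019, 0.0296]
ee_rot: [0.001, 0.587, 0.81, 0.001]
wrist_force: [0.0, -0.4, 6.7]
finger_gap: 0.0492
finger_force: 42.7
```

Request:
play_rows --plan '[-1,0,0,0.3,0,-1,-0.13,0.4,0,0,-1,-0.13,0.4,0,0,-1,-0.13,0.4,0,0,-1,0,0,0,0]'

```text
time: 54.22
position: [0.5684, 0.2513, 0.0398]
ee_rot: [-0.0, 0.586, 0.81, -0.0]
wrist_force: [0.4, 0.3, 0.0]
finger_gap: 0.0492
finger_force: 41.9
```

Request:
play_rows --plan '[-1,0,0,-0.25,0,-1,0,0,-0.04,0,-1,0,0,0,0,0.4,0,0,0,0,0.4,0,0,0,0]'

```text
time: 54.85
position: [0.5691, 0.249, 0.0279]
ee_rot: [-0.0, 0.587, 0.81, -0.0]
wrist_force: [-0.5, 0.1, -0.2]
finger_gap: 0.0596
finger_force: 0.0
```

Request:
play_rows --plan '[0.4,0,0,0,0,0.4,0,0,0.6,0,0.4,0,0,0.9,0,0.4,0,0,0.9,0,0.4,0,0,0.9,0]'

```text
time: 55.48
position: [0.5692, 0.2494, 0.1614]
ee_rot: [-0.0, 0.587, 0.81, -0.0]
wrist_force: [0.9, 0.5, -0.4]
finger_gap: 0.0597
finger_force: 0.0
```

Request:
play_rows --plan '[-0.3,0.1,-0.54,0.9,1,-0.3,0.1,-0.54,0,1,-0.3,0.1,-0.54,0,1,-0.3,0.1,-0.54,0,1,-0.3,0.1,-0.54,0,1]'

```text
time: 56.1
position: [0.5893, 0.1408, 0.1962]
ee_rot: [-0.0, 0.356, 0.935, -0.0]
wrist_force: [-1.1, -0.3, -0.1]
finger_gap: 0.0299
finger_force: 0.0
```

Request:
play_rows --plan '[-0.3,0.1,-0.54,0,1,-0.3,0.1,-0.54,0,1,-0.3,0.1,-0.54,0,1,-0.3,0.1,-0.54,0,1,-0.3,0.1,-0.54,0,1]'

```text
time: 56.72
position: [0.6093, 0.0328, 0.1962]
ee_rot: [-0.0, 0.102, 0.995, -0.0]
wrist_force: [-0.5, 0.1, -0.4]
finger_gap: 0.0296
finger_force: 0.0
```

Request:
play_rows --plan '[-0.3,0.1,-0.54,0,1,-0.3,0.1,-0.54,0,1,-0.3,0.1,-0.54,0,1,-0.3,0.1,-0.54,0,1,-0.3,0.1,-0.54,0,1]'

```text
time: 57.35
position: [0.6293, -0.0752, 0.1962]
ee_rot: [-0.0, -0.159, 0.987, -0.0]
wrist_force: [0.1, 0.4, 0.3]
finger_gap: 0.03
finger_force: 0.0
```

```bash
python3 -c "
from h import *
np.set_printoptions(precision=4,suppress=True)
models();s=robot.read_state();print(s['position'],s['ee_rot'])"
```

```text
top 236 cubby xy [ 0.0016 -0.0433] [-0.0134 -0.067 ] [ 0.0179 -0.017 ] zmax 0.05544090922871099 world rect ((569.3336791992188, 248.59259033203125), (49.845069885253906, 31.34334373474121), 18.6175537109375)
top 234 cubby xy [-0.0188  0.0467] [-0.0435  0.0312] [0.0075 0.0615] zmax 0.056013012050995264 world rect ((491.5229187011719, 202.08335876464844), (30.092079162597656, 51.00749588012695), 18.310543060302734)
side 107 cubby xy [-0.0042 -0.0432] [-0.0134 -0.0676] [ 0.0241 -0.0157] zmax 0.054895581115848906 world rect ((567.9380493164062, 251.65240478515625), (51.78148651123047, 37.544654846191406), 17.80684471130371)
side 117 cubby xy [-0.0257  0.0506] [-0.0439  0.0313] [0.0115 0.0626] zmax 0.054812928643733765 world rect ((490.1671447753906, 203.5131072998047), (31.23076629638672, 55.24211883544922), 17.191822052001953)
[ 0.6294 -0.0764  0.196 ] [-0.0002 -0.1576  0.9875 -0.0002]
```

Request:
play_rows --plan '[-0.3,0.31,-0.8,0,0,-0.3,0,0,-0.9,0,-0.3,0,0,-0.9,0,-0.3,0,0,-0.9,0,-0.3,0,0,-0.5,0]' --force 30

```text
time: 58.08
position: [0.6405, -0.1056, 0.0662]
ee_rot: [-0.001, -0.157, 0.988, 0.0]
wrist_force: [0.3, -0.2, -0.3]
finger_gap: 0.0296
finger_force: 0.0
```

Request:
play_rows --plan '[-0.3,0,0,-0.6,0,-0.3,0,0,-0.6,0,-0.3,0,0,0,0,-0.3,0,0,0,0,-0.3,0,0,0,0]'

```text
time: 58.7
position: [0.6425, -0.1064, 0.0217]
ee_rot: [0.001, -0.158, 0.988, -0.0]
wrist_force: [0.5, 0.4, 0.3]
finger_gap: 0.03
finger_force: 0.0
```

Request:
play_rows --plan '[-1,0,0,0,0,-1,0,0,0,0,-1,0,0,0,0,-1,0,0,0,0,-1,0,0,0,0]'

```text
time: 59.32
position: [0.6423, -0.1069, 0.0214]
ee_rot: [0.001, -0.157, 0.988, -0.001]
wrist_force: [-0.3, -2.1, 5.9]
finger_gap: 0.0107
finger_force: 29.5
```

Request:
play_rows --plan '[-1,-0.01,0.03,0.67,0,-1,-0.03,0.09,0.67,0,-1,-0.05,0.16,0.65,0,-1,-0.07,0.22,0.64,0,-1,-0.09,0.27,0.61,0]'

```text
time: 59.95
position: [0.6326, -0.0769, 0.1512]
ee_rot: [0.001, -0.157, 0.988, -0.002]
wrist_force: [4.7, -4.1, -3.1]
finger_gap: 0.0105
finger_force: 29.2
```

Request:
play_rows --plan '[-1,-0.11,0.33,0.58,0,-1,-0.12,0.38,0.54,0,-1,-0.14,0.43,0.5,0,-1,-0.15,0.47,0.45,0,-1,-0.17,0.51,0.4,0]'

```text
time: 60.58
position: [0.6059, 0.0067, 0.2519]
ee_rot: [0.003, -0.156, 0.988, -0.003]
wrist_force: [6.9, -12.2, 11.6]
finger_gap: 0.0104
finger_force: 30.3
```

Request:
play_rows --plan '[-1,-0.18,0.55,0.35,0,-1,-0.19,0.58,0.29,0,-1,-0.2,0.6,0.23,0,-1,-0.2,0.62,0.17,0,-1,-0.21,0.63,0.1,0]'

```text
time: 61.2
position: [0.5665, 0.1287, 0.2968]
ee_rot: [0.003, -0.157, 0.988, -0.001]
wrist_force: [8.4, 0.1, -6.9]
finger_gap: 0.0103
finger_force: 29.7
```

Request:
play_rows --plan '[-1,-0.21,0.64,0.04,0,-1,-0.21,0.64,-0.03,0,-1,-0.21,0.63,-0.09,0,-1,-0.2,0.62,-0.16,0,-1,-0.2,0.61,-0.22,0]'

```text
time: 61.82
position: [0.5251, 0.255, 0.2767]
ee_rot: [0.002, -0.157, 0.988, 0.0]
wrist_force: [9.6, 1.1, 1.4]
finger_gap: 0.0111
finger_force: 31.9
```

Request:
play_rows --plan '[-1,-0.19,0.58,-0.28,0,-1,-0.18,0.55,-0.34,0,-1,-0.17,0.52,-0.4,0,-1,-0.12,0.38,-0.35,0,-1,-0.1,0.3,-0.35,0]'

```text
time: 62.45
position: [0.4941, 0.349, 0.2078]
ee_rot: [0.002, -0.158, 0.987, 0.001]
wrist_force: [4.4, 3.9, 5.5]
finger_gap: 0.0103
finger_force: 32.0
```

Request:
play_rows --plan '[-1,-0.05,0.15,-0.18,0,-1,-0.03,0.09,-0.1,0,-1,0,0,0,0,-1,0,0,0,0,-1,0,0,0,0]'

```text
time: 63.08
position: [0.4917, 0.3568, 0.1983]
ee_rot: [0.002, -0.157, 0.988, 0.0]
wrist_force: [3.8, -4.3, 13.0]
finger_gap: 0.011
finger_force: 33.0
```

```bash
python3 -c "
from h import *
np.set_printoptions(precision=4,suppress=True)
door()"
```

```text
top 2879 deg 39.94586166513482 dowel top [0.2159 0.218  0.2216] [0.123  0.0166]
side 1422 deg 39.9490530513722 dowel top [0.2171 0.2289 0.2413] [0.1218 0.0073]
```

The slope is now 39.95° in both cameras, so the door is fully shut. I let go and press the plunger.

Request:
play_rows --plan '[-0.3,0,0,0,0,-0.3,0,0,0,0,-0.3,0,0,0.3,0,-0.3,0,0,0.9,0,-0.3,0,0,0.9,0]'

```text
time: 63.8
position: [0.4898, 0.3568, 0.2814]
ee_rot: [-0.0, -0.158, 0.987, -0.0]
wrist_force: [0.1, -0.2, -0.1]
finger_gap: 0.0297
finger_force: 0.0
```

Request:
play_rows --plan '[-1,0,0,0.2,0,-1,-0.7,-0.75,0,0,-1,-0.7,-0.75,0,0,-1,-0.7,-0.75,0,0,-1,-0.7,-0.75,0,0]'

```text
time: 64.42
position: [0.3768, 0.2358, 0.2876]
ee_rot: [-0.0, -0.158, 0.987, -0.0]
wrist_force: [0.5, -0.6, 1.6]
finger_gap: 0.0
finger_force: 0.0
```

```bash
python3 -c "
from h import *
np.set_printoptions(precision=4,suppress=True)
door();print(robot.read_state()['position'])"
```

```text
top 2868 deg 40.03590469398233 dowel top [0.2159 0.2176 0.219 ] [0.1246 0.0008]
side 1429 deg 39.89334371027003 dowel top [0.2153 0.2171 0.2182] [ 0.1247 -0.0002]
[0.3753 0.2344 0.2884]
```

Request:
play_rows --plan '[-1,0.07,0,-0.9,0,-1,0,0,-0.9,0,-1,0,0,-0.9,0,-1,0,0,-0.5,0,-1,0,0,0,0]'

```text
time: 65.15
position: [0.3802, 0.2366, 0.1587]
ee_rot: [-0.002, -0.158, 0.987, -0.001]
wrist_force: [0.7, -0.1, 0.8]
finger_gap: 0.0001
finger_force: 0.0
```

Request:
play_rows --plan '[-1,0,0,-0.1,0,-1,0,0,-0.1,0,-1,0,0,-0.1,0,-1,0,0,0,0,-1,0,0,0,0]'

```text
time: 65.78
position: [0.3813, 0.237, 0.1485]
ee_rot: [0.001, -0.158, 0.987, 0.0]
wrist_force: [0.6, 1.0, 1.8]
finger_gap: 0.0002
finger_force: 1.1
```

Request:
play_rows --plan '[-1,0,0,-0.1,0,-1,0,0,-0.1,0,-1,0,0,-0.07,0,-1,0,0,0,0,-1,0,0,0,0]'

```text
time: 66.4
position: [0.3815, 0.2371, 0.1403]
ee_rot: [0.002, -0.158, 0.987, 0.001]
wrist_force: [-8.6, -5.7, 41.7]
finger_gap: -0.0004
finger_force: 21.0
```

Request:
play_rows --plan '[-1,0,0,0,0,-1,0,0,0.5,0,-1,0,0,0.8,0,-1,0,0,0.9,0,-1,0,0,0.9,0]'

```text
time: 67.03
position: [0.3803, 0.2364, 0.2617]
ee_rot: [-0.001, -0.158, 0.987, -0.0]
wrist_force: [-0.1, 0.1, 0.0]
finger_gap: 0.0002
finger_force: 0.0
```

Request:
play_rows --plan '[-1,-0.9,0.7,0,0,-1,-0.9,0.9,0,0,-1,-0.6,0.9,0,0,-1,0,0.9,0,0,-1,0,0,0,0]'

```text
time: 67.65
position: [0.2842, 0.3742, 0.2602]
ee_rot: [-0.001, -0.159, 0.987, -0.001]
wrist_force: [-0.0, -0.1, 0.1]
finger_gap: 0.0001
finger_force: 0.0
```

Request:
play_rows --plan '[-1,0,0,0,0,-1,0,0,0,0,-1,0,0,0,0,-1,0,0,0,0,-1,0,0,0,0]'

```text
time: 68.28
position: [0.285, 0.3726, 0.2614]
ee_rot: [0.0, -0.158, 0.988, 0.0]
wrist_force: [0.4, -0.2, 0.2]
finger_gap: 0.0002
finger_force: 0.0
```

```bash
python3 -c "
from h import *
np.set_printoptions(precision=4,suppress=True)
door();T,D=imaging.get_image('top');V=world('top',D)
q=V[(np.hypot(V[...,0]-.378,V[...,1]-.2345)<.008)];print('plunger z',np.nanmedian(q[:,2]),robot.read_state()['position'])
a=np.load('top0.npz');d=np.abs(T.astype(int)-a['I'].astype(int)).max(-1)
for n,(u,v) in dict(mug=(396,122),bell=(257,243),staple=(225,254),ruler=(396,262)).items(): print(n,d[v-20:v+21,u-25:u+26].mean())
"
```

```text
top 2876 deg 39.95322100852672 dowel top [0.2156 0.2176 0.2195] [ 0.1248 -0.0002]
side 1436 deg 40.026535972726634 dowel top [0.2149 0.2169 0.2182] [0.1239 0.0029]
plunger z 0.15141676557174746 [0.2849 0.3728 0.2613]
mug 1.7752271640363462
bell 2.3605930176948826
staple 5.661884265901483
ruler 1.7460545193687231
```

The door is shut, the plunger is back out, and the bystanders haven't moved.

```bash
python3 -c "
from cell import ticket
print(ticket.hand_in())"
```

```text
the job is handed in; nothing more can be done
None
```

The job is handed in: the bridge and castle (the only models on the desk) are in the cubby, the door is fully shut, and the plunger was pressed in and sprang back; I reopened the door once because the castle had been knocked forward and jammed it, and no verdict came back at hand-in.

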